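# Load the sampling kit tray, tall bottle last

## Task

Load the grey three-lane kit tray so that each part stands upright on the pad of its own colour, low parts first: the blue case, then the white jar with the red lid, and the tall green bottle last. The case can be taken from its stand only across its narrow width but goes into its narrow lane only when held by its ends, so set it down on the black mat, let go, and take it again the other way. Lower every part gently into the tray rather than dropping it, never tip one over, and leave everything else on the bench where it stands.

Things in the scene. Friction and masses are not known exactly. Their poses are not given: they have to be found in the camera images.
- tray: Fixed grey kit tray, 150 mm (its x) x 164 mm (its y), at any yaw. Origin at the centre of its underside, z up. Three lanes run along its x over the whole length, parted by upright walls 4 mm thick whose tops are 50 mm above the bench; at the two x ends there is only a 10 mm high, 4 mm thick lip. Floor 4 mm above the bench. Lanes from -y to +y: jar lane (56 mm wide, red pad), bottle lane (48 mm, green pad), case lane (44 mm, blue pad).
- pad_case (a point): Centre of the blue pad (64 mm along the tray's x, 36 mm along its y) on the floor of the case lane, at tray (0, 56, 4) mm; axes as the tray's.
- pad_jar (a point): Centre of the round red pad (48 mm) on the floor of the jar lane, at tray (0, -50, 4) mm; axes as the tray's.
- pad_bottle (a point): Centre of the round green pad (40 mm) on the floor of the middle lane, at tray (0, 6, 4) mm; axes as the tray's.
- mat: Fixed black rubber mat 90 x 90 x 3 mm for changing the grip. Origin at the centre of its underside (bench level); its top is 3 mm above.
- stand: Fixed aluminium stand holding the blue case at the start. Origin at the centre of its underside. Foot 80 mm (its x) x 32 mm (its y) x 4 mm; two end plates at x = -37.5 and +37.5 mm, 5 mm thick, 44 mm wide, 52 mm high, close to the case's ends: only the case's long sides are free.
- case: Blue cover-glass case with a black band, 64 mm (its x) x 36 mm (its y) x 40 mm high, about 90 g. Origin at the centre of its underside, z up. It starts in the stand, its x along the stand's x, underside 4 mm above the bench. Either end may point either way in the tray.
- jar: White round specimen jar with a red lid, 47 mm across (lid 48 mm), 62 mm tall, the lid being the top 18 mm; about 100 g. Stands on the bench. Origin at the centre of its underside, z up.
- bottle: Tall green round bottle, 40 mm across up to 100 mm height, neck 24 mm, white cap 30 mm across from 116 to 150 mm (top); about 160 g. Stands on the bench. Origin at the centre of its underside, z up.
- vial: Bystander, not to be disturbed: small brown dropper vial, 26 mm across, 58 mm tall, standing about 57 mm (centre to centre) from the jar. Origin at the centre of its underside.
- amber_bottle: Bystander, not to be disturbed: brown bottle with black cap, 34 mm across, 135 mm tall, standing about 66 mm (centre to centre) from the green bottle. Origin at the centre of its underside.
- dish: Bystander, not to be disturbed: flat white lidded dish, 92 mm across, 15 mm high. Origin at the centre of its underside.
- flask: Bystander, not to be disturbed: white conical flask, 80 mm across at its foot, 108 mm tall. Origin at the centre of its underside.
- tip_box: Bystander, not to be disturbed: white box with orange lid, 76 x 111 x 61 mm high. Origin at the centre of its underside.
- beaker: Bystander, not to be disturbed: clear open beaker, 68 mm across, 90 mm tall. Origin at the centre of its underside.
- timer: Bystander, not to be disturbed: black bench timer, 50 x 70 x 22 mm high. Origin at the centre of its underside.
Things that resemble listed ones, but are neither listed nor needed, are in the scene too. What is shaped like the case but yellow is not meant. Of the things that look like the mat, the larger one is meant.

How it is judged:
By the outcome, as a careful person would: the job done as asked, in the order asked, and still so for the second after the job is handed in, with the robot touching nothing.
It also fails if it takes over 72 s, if anything falls off the work surface, if the arm or the gripper's body presses on something with over 40 N, if the wrist force passes 120 N, or if a joint passes its speed limit or range.

## Robot

A 6-joint arm with a two-finger parallel gripper is mounted at the origin on the work surface. World frame = base frame: x ahead of the robot, y to its left, z up, the work surface at z = 0. Lengths are in mm, angles in rad, forces in N, time in s.
With the tool pointing down it reaches from about 275 to 825 mm from the base axis. Payload 4.9 kg.
Tool frame: the origin (TCP) lies on the centre line of the jaws, within the pads' length; the fingertips stand 17 mm ahead of it and the grasp point (between the pads) lies 2 mm behind it; x points along the fingers, y is the direction in which the jaws open and shut, and the axes are right-handed (so a half turn about x gives the same grasp; the last joint's range is limited). The gripper opens to 85 mm and grips with 20 to 120 N. Pads are 22 mm wide; open, the fingers measure 114 mm over their backs; the gripper's body (76 mm by 85 mm) begins 54 mm behind the grasp point. The pads swing forward as they close: fully open they stand 13 mm farther back than shut.
Start: joints at [-0.134, 0.326, -0.193, 1.052, 0, 1.437], TCP at [550.017, 0.009, 248.281] pointing down, gripper open.
Joint ranges: [-2.65, 2.65], [-0.97, 1.79], [-1.3, 1.35], [-1.93, 2.1], [-1.47, 1.37], [-3.14, 3.14]. Speed limits (rad/s): [2.57, 2.57, 3.14, 3.14, 3.14, 3.14].

## Interface

Orientations are given as a unit quaternion [w, x, y, z].
In Python, from rig import robot, read_camera, camera_params gives the robot as it stands. The module is installed in compiled form; this text tells all that it offers.
- The arm moves only by the shell command python3 -m pendant 'ROWS' [FORCE]. ROWS is JSON, one flat list of numbers, 5 for each row, row after row: the shift along the world's x, y, z in units of 0.03 m (1.0 is 0.03 m), then the turn about the world's z in units of 2 pi rad (1.0 is 2 pi rad), then the gripper's target within -1 to 1 (fully open at 1, half-way at 0, shut at -1). A call has 1 to 12 rows; each row shifts and turns the commanded pose from where the row before left it; what a row does not reach is not made up. A row lasts 1/8 s, in which the tool goes at most 62.5 mm and 10.7 degrees, less where a joint would pass 70% of its speed; a pose out of reach is approached as far as the arm can. A call with a number of a shift or a turn outside -1 to 1 is refused whole. A call with a gripper value outside its range is refused whole. The fingers move at their own pace and stop on an object; FORCE is the grip in N (left out, the last holds). Time passes only in rows, so rows that do not move let the fingers close. It gives the time, the measured TCP pose, the force and the opening at its end, in the units of the state.
- robot.get_state(): the state, without advancing time (a new reading comes with each control period).
- read_camera(name): name is "scene" or "side" or "wrist"; returns the picture (480x640x3 uint8, blue, green, red); there is no depth.
- camera_params(name): a dict with "fx", "fy", "cx", "cy" (pixels), "T" (4x4, takes a point from camera to world coordinates). Camera axes: x right, y up, looking along -z (the intrinsics and any distortion apply to the point x, -y, -z); pixel columns grow to the right and rows downward; lengths in mm; the calibration is good to about 2 mm. A picture is of the moment at which its call begins: read the wrist's pose just before it. camera_params takes no time and is no camera call; for the wrist camera it gives the pose at the moment of the call.
- robot.sign_off(): hands the job in, once; it reports no verdict.
The state is a dict: "t": time; "joints": joint angles; "joint_velocities": joint speeds; "joint_torque": joint torques, N m; "eef_pos": TCP position; "tool_rot": TCP orientation; "contact_force": force on the tool from outside, world axes, zero at the start; "torque": the same for the moment, N m; "finger_gap": finger opening in mm.
Only numpy, scipy, OpenCV 4.12 (cv2) and the standard library are available. Lean on these libraries where they do the work, as an engineer would, in place of code of your own. Each camera call takes 0.05 s, during which the arm holds its last target.

## Working session

There is one attempt and no reset: what is moved stays moved. The work goes in short steps, Python scripts to look and compute and a shell command to move; the robot and the scene stay as the last step left them, time stands still between calls to the robot, and variables do not carry over. Pictures are saved under pics/ and viewed, and the job is handed in when it is done.

```bash
mkdir -p pics; ls
python3 - <<'E'
from rig import robot, read_camera, camera_params
import cv2
print(robot.get_state())
for n in ("scene","side","wrist"):
    p=camera_params(n); print(n,{k:(v.round(4).tolist() if hasattr(v,'round') and hasattr(v,'tolist') else v) for k,v in p.items()})
    cv2.imwrite(f"pics/{n}0.png",read_camera(n))
E
```

```text
pics
{'t': 0.0, 'joints': array([-1.34170869e-01,  3.26950617e-01, -1.93580100e-01,  1.05198408e+00,
       -7.56318516e-06,  1.43661884e+00]), 'joint_velocities': array([-0.00185612, -0.00059244, -0.00032754, -0.00107414, -0.00044969,
        0.00117594]), 'joint_torque': array([-1.24197268e-03, -4.43398941e+01,  2.62443137e+01,  1.56443648e-02,
       -1.97191571e-04, -6.55614656e-06]), 'eef_pos': array([5.49455310e+02, 9.88101174e-02, 2.47499568e+02]), 'tool_rot': array([ 0.49951987,  0.49962775,  0.50048308, -0.50036857]), 'contact_force': array([-0.78986374, -0.53875564, -0.69542876]), 'torque': array([-0.03949795,  0.01881964,  0.00948902]), 'finger_gap': 85.05083719772342}
scene {'fx': 619.9304003307598, 'fy': 619.9304003307598, 'cx': 326.4232822991364, 'cy': 241.0879218822993, 'T': [[0.7278, -0.4398, 0.5263, 1269.7885], [0.6855, 0.4429, -0.5779, -814.6801], [0.0211, 0.7813, 0.6238, 899.8631], [0.0, 0.0, 0.0, 1.0]]}
side {'fx': 606.7002474646644, 'fy': 606.7002474646644, 'cx': 316.2660494370033, 'cy': 239.77443570810414, 'T': [[0.6797, 0.4376, -0.5887, -380.6843], [-0.7335, 0.4029, -0.5474, -852.1951], [-0.0023, 0.8039, 0.5948, 973.1651], [0.0, 0.0, 0.0, 1.0]]}
wrist {'fx': 333.82956152609853, 'fy': 333.82956152609853, 'cx': 320.78351825442473, 'cy': 243.29607948729992, 'T': [[1.0, -0.0003, 0.0004, 550.9054], [0.0001, 0.9547, 0.2974, 76.2871], [-0.0004, -0.2974, 0.9547, 373.0461], [0.0, 0.0, 0.0, 1.0]]}
```

View pics/scene0.png

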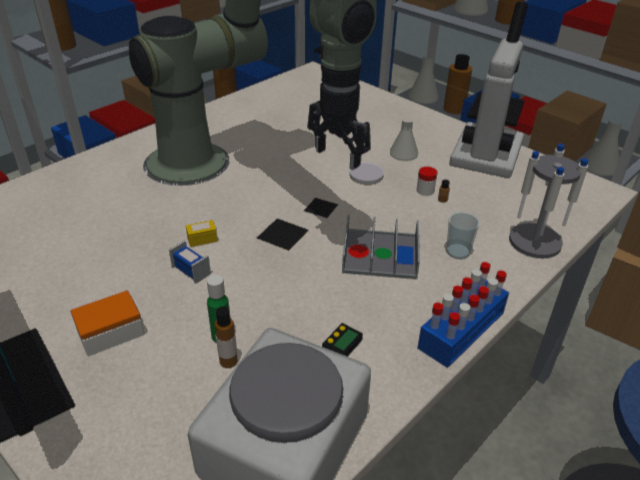

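View pics/side0.png

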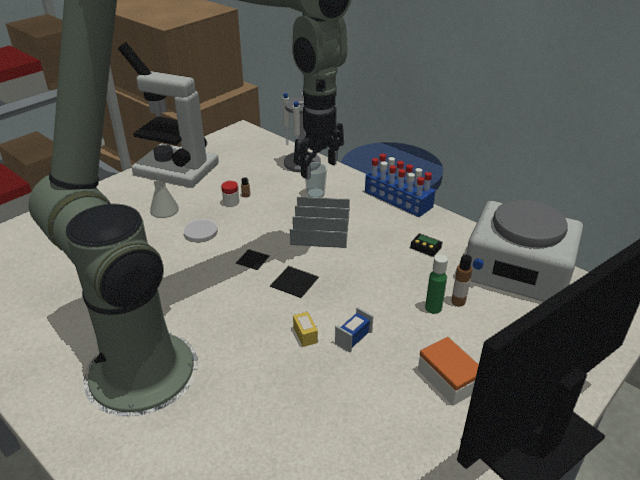

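View pics/wrist0.png

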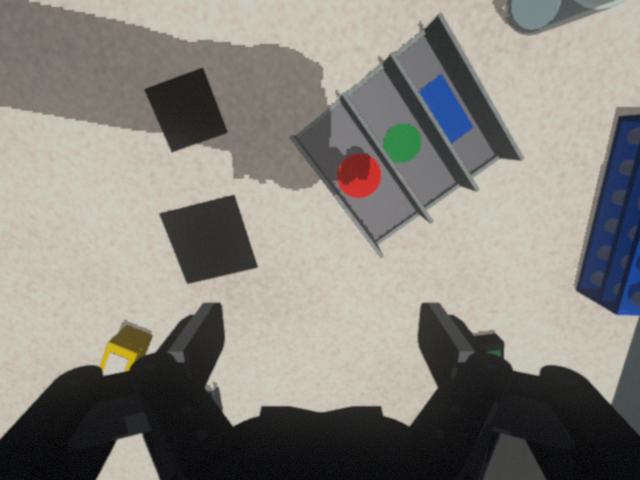

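```bash
cat > h.py <<'E'
import numpy as np, cv2
from rig import robot, read_camera, camera_params
def ray(p,uv):
    T=np.array(p['T']); d=np.array([(uv[0]-p['cx'])/p['fx'],-(uv[1]-p['cy'])/p['fy'],-1.]); return T[:3,3],T[:3,:3]@d
def onz(p,uv,z=0.):
    o,d=ray(p,uv); return (o+d*(z-o[2])/d[2])
def proj(p,X):
    T=np.array(p['T']); c=T[:3,:3].T@(np.array(X,float)-T[:3,3]); return np.array([p['cx']+p['fx']*c[0]/-c[2],p['cy']-p['fy']*c[1]/-c[2]])
def tri(ps,uvs):
    A=np.zeros((3,3));b=np.zeros(3)
    for p,uv in zip(ps,uvs):
        o,d=ray(p,uv);d/=np.linalg.norm(d);M=np.eye(3)-np.outer(d,d);A+=M;b+=M@o
    return np.linalg.solve(A,b)
E
python3 - <<'E'
from h import *
s=camera_params('scene');d=camera_params('side');w=camera_params('wrist')
w0=dict(w)
np.set_printoptions(precision=1,suppress=True)
def pr(n,*a): print(n,*a)
pr('bigmat w',[onz(w,q,3) for q in((160,212),(235,196),(257,267),(187,283))])
pr('smallmat w',[onz(w,q,3) for q in((146,90),(203,69),(227,132),(172,151))])
pr('pads',onz(w,(358.5,175.5),4),onz(w,(402,143),4),onz(w,(446,109),4))
pr('case',onz(s,(190,258),44),onz(d,(354,325),44))
pr('yellow',onz(s,(201,227),40),onz(d,(305,322),40))
pr('jar top',onz(s,(428,173),62),onz(d,(230,186),62))
pr('vial',onz(s,(444,200),0),onz(d,(245,195),0))
pr('bottle top',onz(s,(216,282),150),onz(d,(441,260),150))
pr('amber top',onz(s,(223,312),135),onz(d,(466,259),135))
for n,c in(('scene',(130,190,150,200)),('side',(270,290,220,110))):
    im=cv2.imread(f'pics/{n}0.png');x,y,ww,hh=c;cv2.imwrite(f'pics/c_{n}.png',cv2.resize(im[y:y+hh,x:x+ww],None,fx=3,fy=3,interpolation=2))
E
```

```text
bigmat w [array([369.4,  -2.1,   3. ]), array([455.5,  16. ,   3. ]), array([475.1, -68.5,   3. ]), array([389.5, -89.2,   3. ])]
smallmat w [array([373.3, 124.1,   3. ]), array([433.2, 143.3,   3. ]), array([452.2,  83.6,   3. ]), array([391.8,  64.3,   3. ])]
pads [592.   38.6   4. ] [636.9  72.5   4. ] [679.7 106.1   4. ]
case [ 381.4 -268.    44. ] [ 366.9 -267.9   44. ]
yellow [ 306.7 -181.7   40. ] [ 304.6 -180.7   40. ]
jar top [556.  343.6  62. ] [543.8 344.9  62. ]
vial [608.5 353.4   0. ] [603.3 353.9   0. ]
bottle top [ 577.6 -343.6  150. ] [ 563.9 -345.2  150. ]
amber top [ 632.2 -374.   135. ] [ 621.8 -374.8  135. ]
```

View pics/c_scene.png

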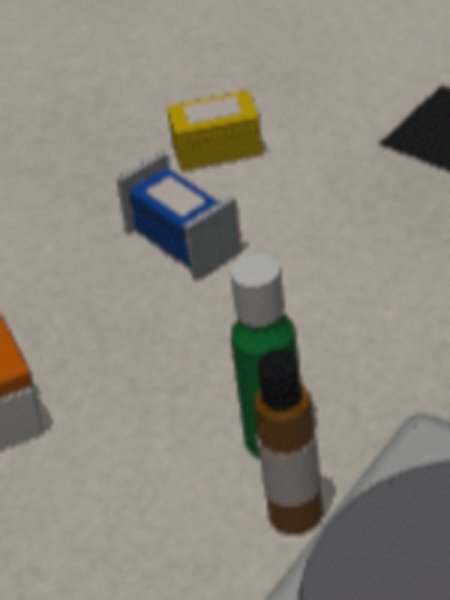

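View pics/c_side.png

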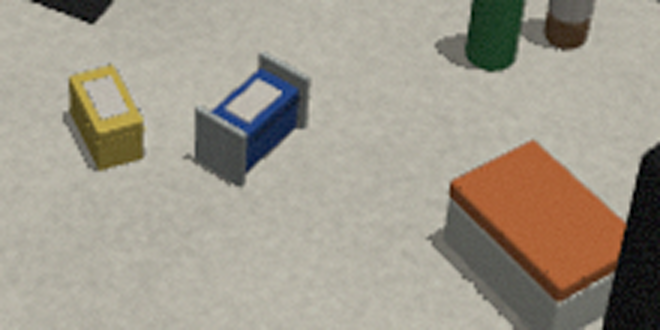

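Look-alikes (scene pixels): the case could be the blue box in the stand (190,261), the yellow box (201,233) or the blue tube rack (463,320). The mat could be the larger black square (283,234) or the smaller one (320,208). The jar could be the red-lidded one (427,180) or the red tube caps in the rack. I choose the blue box between two aluminium plates, which the crop confirms, and the larger mat. I'm going to look at the case from above.

```bash
python3 -m pendant '[-0.54,-0.94,0,0,1,-0.54,-0.94,0,0,1,-0.54,-0.94,0,0,1,-0.54,-0.94,0,0,1,-0.54,-0.94,0,0,1,-0.54,-0.94,0,0,1,-0.54,-0.94,0,0,1,-0.54,-0.94,0,0,1,-0.54,-0.94,0,0,1,-0.54,-0.94,0,0,1,-0.54,-0.94,0,0,1,0,0,0,0,1]'
python3 - <<'E'
from h import *
p=camera_params('wrist');im=read_camera('wrist');cv2.imwrite('pics/w1.png',im)
import pickle;pickle.dump(p,open('w1.pkl','wb'))
E
```

```text
t: 1.65
eef_pos: [370.9, -311.6, 248.0]
tool_rot: [-0.499, -0.501, -0.499, 0.501]
contact_force: [-0.6, -0.4, 0.2]
finger_gap: 85.3
```

View pics/w1.png

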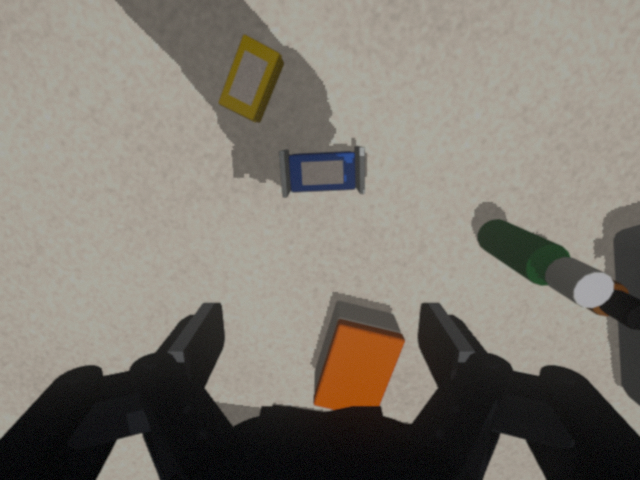

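Run:
```python
from h import *
im=cv2.imread('pics/w1.png');x,y,w,h=265,130,115,80
cv2.imwrite('pics/w1c.png',cv2.resize(im[y:y+h,x:x+w],None,fx=6,fy=6,interpolation=cv2.INTER_NEAREST))
```

```text
(no output)
```

View pics/w1c.png

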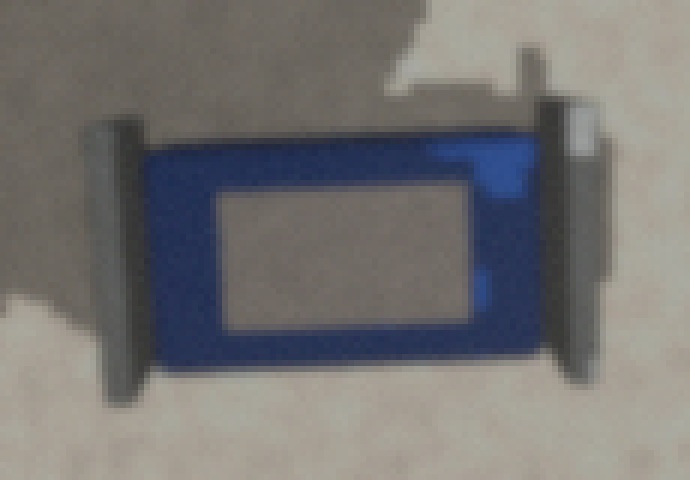

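Run:
```python
from h import *
import pickle
np.set_printoptions(precision=1,suppress=True)
p=pickle.load(open('w1.pkl','rb'))
f=lambda q,z: onz(p,(265+q[0]/6-.5,130+q[1]/6-.5),z)
c=[f(q,44) for q in((147,150),(540,135),(543,354),(155,370))]
l=[f(q,44) for q in((218,192),(468,182),(472,320),(224,332))]
for c in(c,l):
  c=np.array(c);print(c,c.mean(0),np.degrees(np.arctan2(*(c[1]-c[0])[1::-1])),np.degrees(np.arctan2(*(c[2]-c[3])[1::-1])),np.linalg.norm(c[1]-c[0]),np.linalg.norm(c[2]-c[1]))
for q in((90,120),(143,120),(542,100),(597,100),(108,402),(597,382)): print(f(q,56))
# scene/side views refined triangulation of label centre (crop*3)
s=camera_params('scene');d=camera_params('side')
print(tri([s,d],[(130+178/3-.5,190+196/3-.5),(270+254/3-.5,290+100/3-.5)]))
print(robot.get_state()['eef_pos'])
# case-top centre backcheck: scene, side project
print(proj(s,(372,-268,44)),proj(d,(372,-268,44)))
```

```text
[[ 342.3 -249.1   44. ]
 [ 404.8 -247.    44. ]
 [ 406.2 -281.7   44. ]
 [ 342.5 -284.1   44. ]] [ 374.  -265.5   44. ] 1.9274527380695914 2.166189798360704 62.505308778501565 34.685086757771245
[[ 353.5 -255.7   44. ]
 [ 393.5 -254.2   44. ]
 [ 394.5 -276.1   44. ]
 [ 354.  -277.9   44. ]] [ 373.9 -266.    44. ] 2.0419274743658624 2.560338413920894 40.02028054551537 21.89884717801817
[ 334.9 -244.2   56. ]
[ 343.  -244.2   56. ]
[ 403.8 -241.5   56. ]
[ 412.2 -241.5   56. ]
[ 336.  -287.4   56. ]
[ 413.7 -284.4   56. ]
[ 371.9 -264.    44.6]
[ 371.3 -310.5  248. ]
[187.3 256. ] [355.6 323.8]
```

The crop shows the blue case top with its white label, corners at wrist pixels (289,155)–(355,189). That puts it at about (374,-266) with a yaw of 2.1°. Now I'll turn the jaws across its width and hover.

```bash
python3 -m pendant '[0.01,0.15,-0.3,0.0256,1,0.01,0.15,-0.3,0.0256,1,0.01,0.15,-0.3,0.0256,1,0.01,0.15,-0.3,0.0256,1,0.01,0.15,-0.3,0.0256,1,0.01,0.15,-0.3,0.0256,1,0.01,0.15,-0.3,0.0256,1,0.01,0.15,-0.3,0.0256,1,0.0,0.15,-0.3,0.0256,1,0,0.13,-0.3,0.0256,1,0,0,0,0,1,0,0,0,0,1]'
python3 - <<'E'
from h import *
import pickle
st=robot.get_state();p=camera_params('wrist');im=read_camera('wrist');cv2.imwrite('pics/w2.png',im);pickle.dump(p,open('w2.pkl','wb'))
print(st['eef_pos'],st['joints'],p['T'])
E
```

```text
t: 3.2
eef_pos: [374.6, -265.5, 158.6]
tool_rot: [0.707, -0.013, 0.707, 0.013]
contact_force: [0.0, 0.1, -0.4]
finger_gap: 85.5
[ 374.62511234 -265.47212458  158.57642673] [-7.77549142e-01  2.48240736e-01 -5.54439672e-01  7.67799756e-01
  9.72628925e-05 -8.13959758e-01] [[-3.65287081e-02 -9.54045324e-01 -2.97427594e-01  3.00170500e+02]
 [ 9.99331384e-01 -3.53382563e-02 -9.38038790e-03 -2.67639065e+02]
 [-1.56125736e-03 -2.97571383e-01  9.54698295e-01  2.84002691e+02]
 [ 0.00000000e+00  0.00000000e+00  0.00000000e+00  1.00000000e+00]]
```

View pics/w2.png

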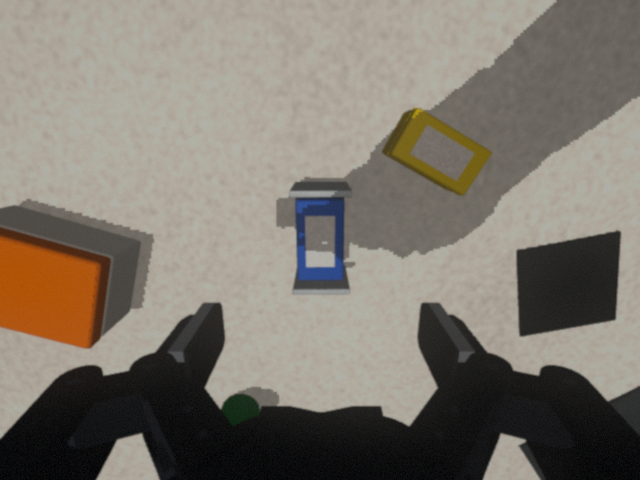

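Run:
```python
from h import *
import pickle
np.set_printoptions(precision=1,suppress=True)
p=pickle.load(open('w2.pkl','rb'))
im=cv2.imread('pics/w2.png');x,y,w,h=275,165,90,140
cv2.imwrite('pics/w2c.png',cv2.resize(im[y:y+h,x:x+w],None,fx=4,fy=4,interpolation=cv2.INTER_NEAREST))
for q in((297,198),(344,198),(347,281),(294,281)): print(onz(p,q,44))
print(onz(p,(320.5,242.5),44), proj(p,(374.6,-265.5,44)))
print(onz(p,(108,258),61),onz(p,(95,347),61))
```

```text
[ 341.3 -283.7   44. ]
[ 340.1 -249.8   44. ]
[ 405.  -243.7   44. ]
[ 406.5 -285.    44. ]
[ 374.3 -265.5   44. ] [320.5 242.9]
[ 386.2 -416.1   61. ] [ 460.3 -437.4   61. ]
```

View pics/w2c.png

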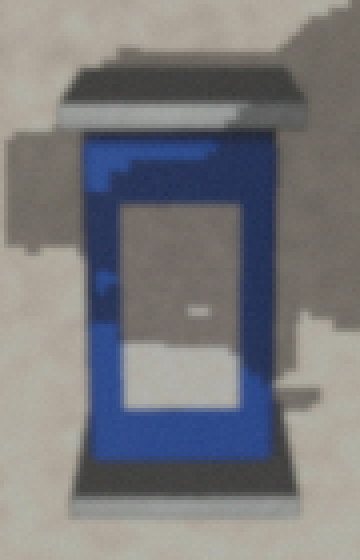

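The case sits centred under the jaws (label at (320,242), predicted (320.5,243)). Descending and gripping.

```bash
python3 -m pendant '[0,0,-0.9,0,1,0,0,-0.9,0,1,0,0,-0.9,0,1,0,0,-0.9,0,1,0,0,-0.75,0,1,0,0,0,0,1,0,0,0,0,-1,0,0,0,0,-1,0,0,0,0,-1,0,0,0,0,-1,0,0,0,0,-1,0,0,0,0,-1]' 40
```

```text
t: 4.75
eef_pos: [374.9, -266.4, 28.8]
tool_rot: [0.707, -0.014, 0.706, 0.013]
contact_force: [-1.2, 1.1, 6.0]
finger_gap: 35.3
```

```bash
python3 -m pendant '[0,0,0.5,0,-1,0,0,0.9,0,-1,0,0,0.9,0,-1]'; python3 -m pendant '[0.18,0.85,0,-0.017,-1,0.18,0.85,0,-0.017,-1,0.18,0.85,0,-0.017,-1,0.18,0.85,0,-0.017,-1,0.18,0.85,0,-0.017,-1,0.18,0.85,0,-0.017,-1,0.18,0.85,0,-0.017,-1,0.18,0.85,0,-0.017,-1,0.18,0.85,0,-0.017,-1,0,0,0,0,-1]'
python3 - <<'E'
from h import *
import pickle
st=robot.get_state();p=camera_params('wrist');im=read_camera('wrist');cv2.imwrite('pics/w3.png',im);pickle.dump(p,open('w3.pkl','wb'))
cv2.imwrite('pics/s3.png',read_camera('side'))
print(st['eef_pos'],st['finger_gap'])
E
```

```text
t: 5.12
eef_pos: [374.0, -265.6, 97.6]
tool_rot: [0.707, -0.013, 0.707, 0.013]
contact_force: [0.2, 0.2, -0.2]
finger_gap: 35.6
t: 6.38
eef_pos: [422.8, -35.2, 96.9]
tool_rot: [0.634, 0.314, 0.634, -0.314]
contact_force: [0.3, -0.5, -0.8]
finger_gap: 35.8
[422.76717498 -35.18122888  96.91941092] 35.80427247682912
```

View pics/w3.png

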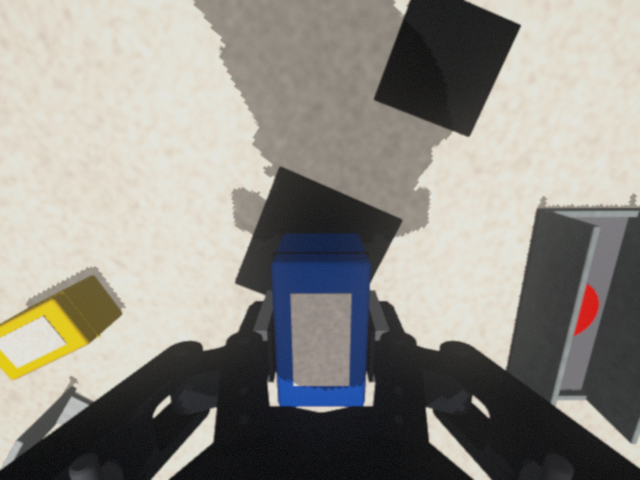

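View pics/s3.png

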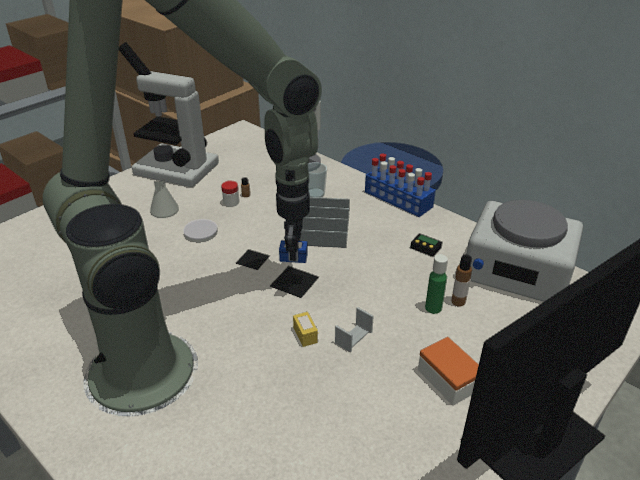

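The case hangs over the larger mat (wrist (320,220), held without tilt), and the stand is empty and unmoved. Lowering to the mat.

```bash
python3 -m pendant '[0,0,-0.8,0,-1,0,0,-0.8,0,-1,0,0,-0.5,0,-1,0,0,-0.15,0,-1,0,0,0,0,-1,0,0,-0.03,0,-1]'
```

```text
t: 7.22
eef_pos: [423.4, -36.7, 29.0]
tool_rot: [0.633, 0.315, 0.633, -0.315]
contact_force: [-0.2, -0.4, 0.0]
finger_gap: 35.2
```

```bash
python3 -m pendant '[0,0,-0.03,0,-1,0,0,0,0,-1]';python3 -m pendant '[0,0,-0.02,0,-1,0,0,0,0,-1]'
```

```text
t: 7.48
eef_pos: [423.2, -36.4, 27.8]
tool_rot: [0.633, 0.315, 0.633, -0.315]
contact_force: [0.4, -0.3, -0.6]
finger_gap: 35.4
t: 7.72
eef_pos: [423.2, -36.4, 27.7]
tool_rot: [0.633, 0.315, 0.633, -0.315]
contact_force: [-1.5, 0.3, 10.2]
finger_gap: 35.4
```

```bash
python3 -m pendant '[0,0,0,0,-0.1,0,0,0,0,0.2,0,0,0,0,1,0,0,0,0,1,0,0,0,0,1,0,0,0.5,0,1,0,0,0.9,0,1,0,0,0.9,0,1,0,0,0.9,0,1]'; python3 -m pendant '[0,0,0,-0.0278,1,0,0,0,-0.0278,1,0,0,0,-0.0278,1,0,0,0,-0.0278,1,0,0,0,-0.0278,1,0,0,0,-0.0278,1,0,0,0,-0.0278,1,0,0,0,-0.0278,1,0,0,0,-0.0276,1,0,0,0,0,1]'
python3 - <<'E'
from h import *
import pickle
st=robot.get_state();p=camera_params('wrist');im=read_camera('wrist');cv2.imwrite('pics/w4.png',im);pickle.dump(p,open('w4.pkl','wb'))
print(st['eef_pos'],st['joints'],proj(p,(*st['eef_pos'][:2],43)))
E
```

```text
t: 8.85
eef_pos: [422.6, -36.3, 123.7]
tool_rot: [0.633, 0.315, 0.633, -0.315]
contact_force: [0.3, -0.2, 0.0]
finger_gap: 85.4
t: 10.1
eef_pos: [422.7, -36.3, 122.8]
tool_rot: [-0.225, -0.67, -0.226, 0.67]
contact_force: [-0.2, -0.2, -0.9]
finger_gap: 85.9
[422.68244706 -36.25502076 122.80385397] [-2.59935221e-01  2.38683414e-01 -6.82467901e-01  6.49879876e-01
 -4.06366899e-07  2.23245367e+00] [319.78800001 262.66785293]
```

View pics/w4.png

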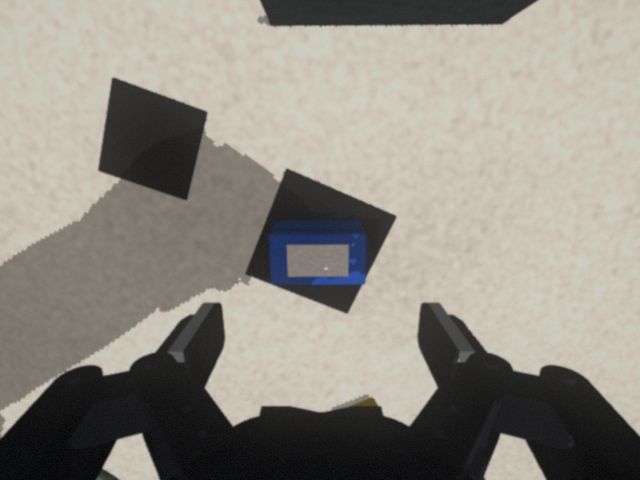

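The case stands upright on the larger mat (label (318,260)) and the jaws are centred on its length. Taking it by the ends.

```bash
python3 -m pendant '[0,0,-0.9,0,1,0,0,-0.9,0,1,0,0,-0.9,0,1,0,0,-0.45,0,1,0,0,0,0,1,0,0,0,0,-1,0,0,0,0,-1,0,0,0,0,-1,0,0,0,0,-1,0,0,0,0,-1]' 40;  python3 -m pendant '[0,0,0.4,0,-1,0,0,0.9,0,-1,0,0,0.9,0,-1,0,0,0.9,0,-1,0,0,0,0,-1]'
```

```text
t: 11.4
eef_pos: [423.6, -36.4, 29.3]
tool_rot: [0.225, 0.671, 0.225, -0.67]
contact_force: [-1.4, 0.5, 7.4]
finger_gap: 63.6
t: 12.02
eef_pos: [424.6, -36.8, 123.7]
tool_rot: [0.226, 0.672, 0.224, -0.669]
contact_force: [-0.3, -0.4, -1.5]
finger_gap: 63.1
```

Run:
```python
from h import *
im=cv2.imread('pics/wrist0.png');x,y,w,h=280,5,260,260
cv2.imwrite('pics/w0c.png',cv2.resize(im[y:y+h,x:x+w],None,fx=2.3,fy=2.3,interpolation=2))
# pads centres by colour (first wrist picture)
b,g,r=[im[...,i].astype(int) for i in range(3)]
reg=np.zeros(im.shape[:2],bool);reg[y:y+h,x:x+w]=1
for n,m in(('red',(r>g*1.8)&(r>b*1.8)),('green',(g>r*1.4)&(g>b*1.3)),('blue',(b>r*1.8)&(b>g*1.5))):
    m=(m&reg).astype(np.uint8)
    c=max(cv2.findContours(m,0,1)[0],key=cv2.contourArea)
    print(n,cv2.contourArea(c),cv2.minAreaRect(c),cv2.fitEllipse(c)[0])
```

```text
red 1477.5 ((358.5, 175.5), (43.0, 43.0), 90.0) (358.6367492675781, 175.39947509765625)
green 1090.5 ((402.300048828125, 142.60000610351562), (37.11872863769531, 37.565940856933594), 63.43495178222656) (402.0001220703125, 142.5270233154297)
blue 1662.5 ((445.9494323730469, 108.2191162109375), (63.705875396728516, 28.513944625854492), 57.9946174621582) (445.6003723144531, 108.0208511352539)
```

View pics/w0c.png

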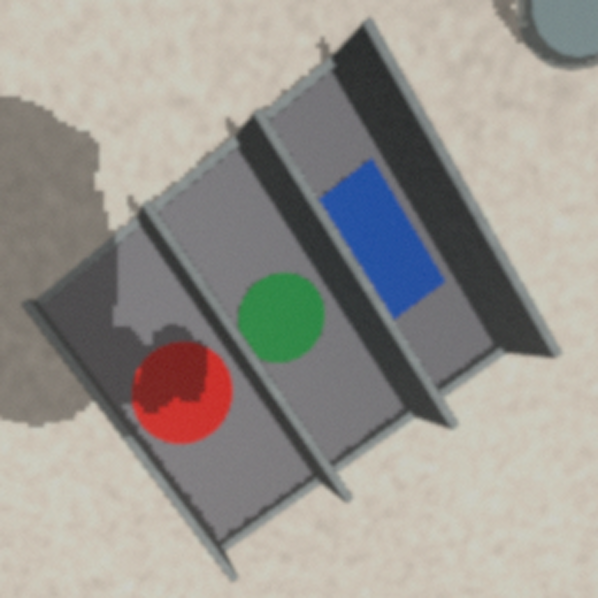

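```bash
cat > tray.py <<'E'
from h import *
from scipy.optimize import least_squares
def fit(ps):  # ps: list of (cam, X_local, uv)
    def res(v):
        c,s=np.cos(v[2]),np.sin(v[2]);out=[]
        for p,X,uv in ps:
            W=(v[0]+c*X[0]-s*X[1],v[1]+s*X[0]+c*X[1],X[2]); out+=list(proj(p,W)-uv)
        return out
    r=least_squares(res,[635,70,np.radians(-52.6)],loss='soft_l1');return r.x,np.array(res(r.x)).reshape(-1,2)
def pt(v,X):
    c,s=np.cos(v[2]),np.sin(v[2]);return np.array([v[0]+c*X[0]-s*X[1],v[1]+s*X[0]+c*X[1]])
E
python3 - <<'E'
from tray import *
np.set_printoptions(precision=1,suppress=True)
# start-pose wrist camera
w={'fx':333.82956,'fy':333.82956,'cx':320.78352,'cy':243.29608,'T':[[1.0,-0.0003,0.0004,550.9054],[0.0001,0.9547,0.2974,76.2871],[-0.0004,-0.2974,0.9547,373.0461],[0,0,0,1]]}
f=lambda q:(280+q[0]/2.3-.3,5+q[1]/2.3-.3)
E=[(-80,(30,305),(232,577)),(-20,(148,208),(347,497)),(32,(258,115),(452,424)),(80,(369,22),(557,352))]
# tray x=-52.6deg -> +x end is lower right
ps=[]
for y,a,b in E: ps+=[(w,(-75,y,50),f(a)),(w,(75,y,50),f(b))]
ps.append((w,(0,6,4),(402,142.5)))
v,r=fit(ps);print(v,np.degrees(v[2]));print(r)
for n,X in(('case',(0,56)),('jar',(0,-50)),('bottle',(0,6))):print(n,pt(v,X))
import json;json.dump(list(v),open('tray.json','w'))
s=camera_params('scene');d=camera_params('side')
for cam in(s,d):
  print([proj(cam,(*pt(v,X),z)) for X,z in(((0,56),4),((0,-50),4),((0,6),4),((75,80),50),((75,-80),50),((-75,-80),50),((-75,80),50))])
for n in('scene','side'):
  im=cv2.imread(f'pics/{n}0.png');x,y=(330,210) if n=='scene' else (280,190);cv2.imwrite(f'pics/t_{n}.png',cv2.resize(im[y:y+75,x:x+100],None,fx=6,fy=6,interpolation=2))
E
```

```text
[631.7  68.4  -0.9] -52.60925457123204
[[-2.5 -1.6]
 [ 1.5  2.1]
 [-1.3 -2.4]
 [ 1.4  2.4]
 [-0.4 -2. ]
 [ 1.7  2.4]
 [-0.7 -0.8]
 [ 1.   2.6]
 [-0.3  1. ]]
case [676.2 102.4]
jar [592.  38.]
bottle [636.5  72. ]
[array([405.1, 255.6]), array([358.3, 251.8]), array([382.9, 253.8]), array([418.5, 262.4]), array([343.2, 256.2]), array([348.5, 215. ]), array([417.7, 220.4])]
[array([323.4, 215.8]), array([320.1, 237.8]), array([321.9, 225.9]), array([350.8, 198.9]), array([347.8, 232. ]), array([290.6, 228.9]), array([297.9, 196.3])]
```

View pics/t_scene.png

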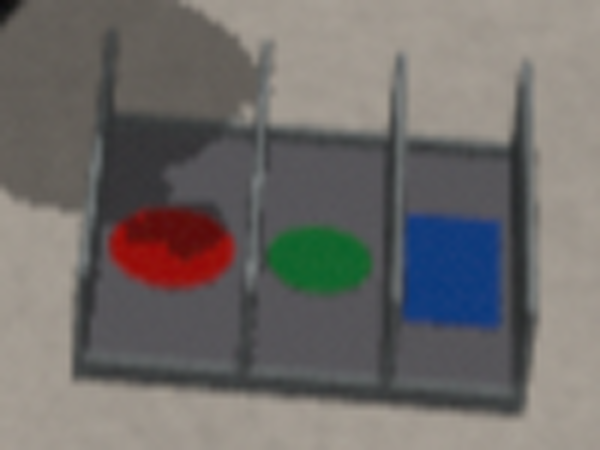

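View pics/t_side.png

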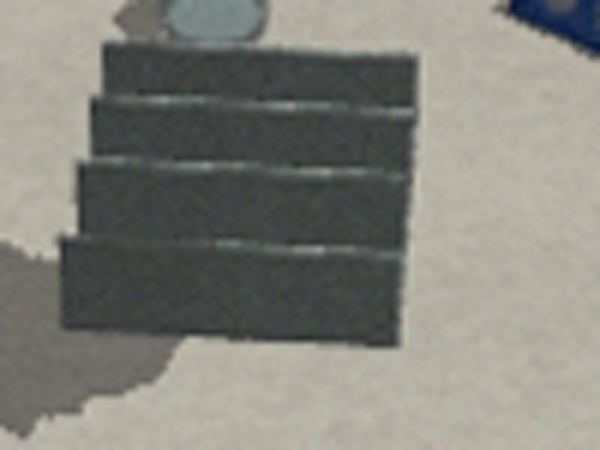

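Run:
```python
from tray import *
np.set_printoptions(precision=1,suppress=True)
s=camera_params('scene')
for q in((172,248),(320,260),(452,270.5)): print(onz(s,(330+q[0]/6-.4,210+q[1]/6-.4),4))
p=camera_params('wrist');st=robot.get_state();print(st['eef_pos'])
im=read_camera('wrist');cv2.imwrite('pics/w5.png',im)
```

```text
[590.   40.3   4. ]
[634.5  74.4   4. ]
[674.  104.7   4. ]
[424.6 -36.8 123.7]
```

View pics/w5.png

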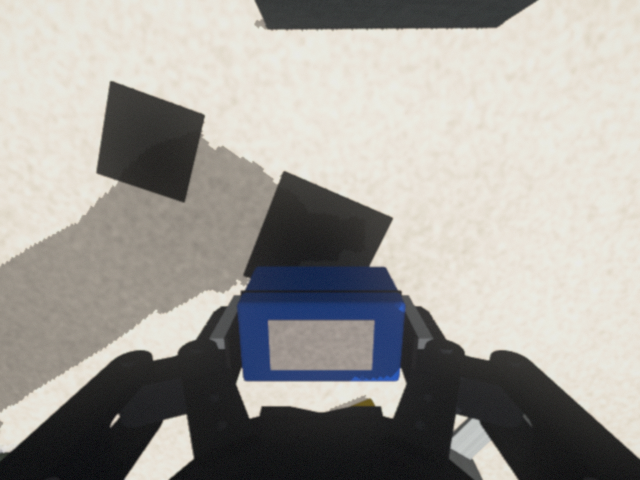

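```bash
python3 -m pendant '[0.93,0.515,0,0,-1,0.93,0.515,0,0,-1,0.93,0.515,0,0,-1,0.93,0.515,0,0,-1,0.93,0.515,0,0,-1,0.93,0.515,0,0,-1,0.93,0.515,0,0,-1,0.93,0.515,0,0,-1,0.93,0.515,0,0,-1,0,0,0,0,-1,0,0,0,0,-1]'
python3 - <<'E'
from tray import *
for i in range(3):
    p=camera_params('wrist');st=robot.get_state();print(st['eef_pos'],p['T'][:3,3]);im=read_camera('wrist')
cv2.imwrite('pics/w6.png',im);cv2.imwrite('pics/s6.png',read_camera('scene')[180:300,300:460].repeat(4,0).repeat(4,1))
import pickle;pickle.dump(p,open('w6.pkl','wb'))
E
```

```text
t: 13.45
eef_pos: [672.5, 102.6, 119.8]
tool_rot: [-0.225, -0.669, -0.225, 0.671]
contact_force: [-0.7, 0.0, -1.4]
finger_gap: 63.5
[672.47544307 102.55295142 119.75815818] [734.43103725 148.77708166 244.97482138]
[672.45068868 102.37779697 120.16415342] [734.37690286 148.57332497 245.43571412]
[672.63482066 102.26556724 120.61438163] [734.48378581 148.466704   245.90953303]
```

View pics/w6.png

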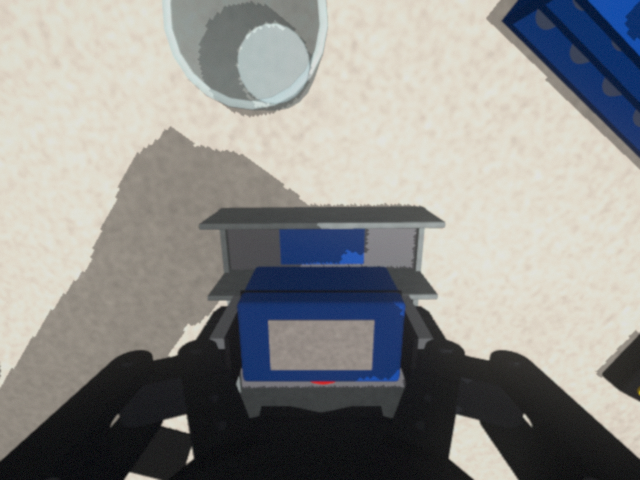

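View pics/s6.png

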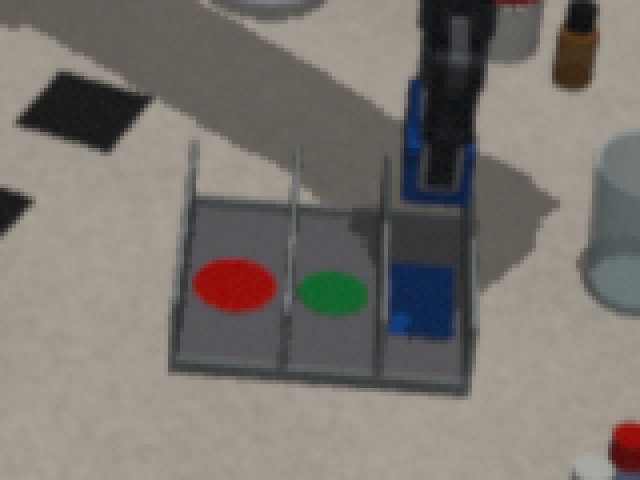

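Run:
```python
from tray import *
import pickle,json
np.set_printoptions(precision=1,suppress=True)
p=pickle.load(open('w6.pkl','rb'));v=json.load(open('tray.json'))
for X in((-75,82,50),(75,82,50),(-75,78,50),(75,78,50),(-75,34,50),(75,34,50),(-75,30,50),(75,30,50),(-32,74,4),(32,74,4),(0,56,4)):
    print(X,proj(p,(*pt(v,X),X[2])))
im=cv2.imread('pics/w6.png');x,y,w,h=190,195,260,115
cv2.imwrite('pics/w6c.png',cv2.resize(im[y:y+h,x:x+w],None,fx=3,fy=3,interpolation=cv2.INTER_NEAREST))
st=robot.get_state();R=p['T'][:3,:3];print(np.degrees(np.arctan2(R[1,0],R[0,0])),np.degrees(v[2]))
```

```text
(-75, 82, 50) [198.8 223.6]
(75, 82, 50) [447.4 222.2]
(-75, 78, 50) [199.5 230. ]
(75, 78, 50) [446.7 228.6]
(-75, 34, 50) [207.3 295.8]
(75, 34, 50) [439.4 294.5]
(-75, 30, 50) [207.9 301.4]
(75, 30, 50) [438.8 300.1]
(-32, 74, 4) [279.5 218.8]
(32, 74, 4) [365.8 218.3]
(0, 56, 4) [322.7 241.7]
-52.93812474358203 -52.60925457123204
```

View pics/w6c.png

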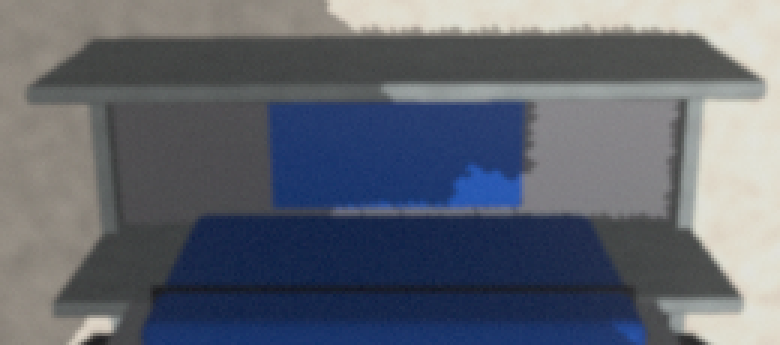

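Run:
```python
from tray import *
import pickle,json
np.set_printoptions(precision=2,suppress=True)
p=pickle.load(open('w6.pkl','rb'));v=json.load(open('tray.json'))
st=robot.get_state();e=st['eef_pos'];print(e)
zt=120.6+43-28.6
def tr(q):
    c,s=np.cos(v[2]),np.sin(v[2]);d=np.array(q[:2])-v[:2];return c*d[0]+s*d[1],-s*d[0]+c*d[1]
for q in((268,320.5),(375,320.5),(373,370),(269,370)): print(tr(onz(p,q,zt)))
print('tcp',tr(e))
```

```text
[673.15 102.26 121.26]
(np.float64(-21.309457221654455), np.float64(65.43008704532475))
(np.float64(18.82802832510584), np.float64(65.18315642929697))
(np.float64(18.97960795888781), np.float64(43.11255531905287))
(np.float64(-22.080702824081587), np.float64(43.37091258080071))
tcp (np.float64(-1.7532161993104651), np.float64(53.47725711577854))
```

The held case sits 1.6 mm short along the tray and 2 mm short across it, so I'll correct that and lower it. Pad at wrist columns 280–364, wall tops at rows 222–229 and 295–300.

```bash
python3 -m pendant '[0.09,0,0,0,-1,0,0,0,0,-1,0,0,-0.7,0,-1,0,0,-0.4,0,-1,0,0,0,0,-1]'
python3 - <<'E'
from tray import *
import pickle,json
np.set_printoptions(precision=2,suppress=True)
v=json.load(open('tray.json'));p=camera_params('wrist');e=robot.get_state()['eef_pos'];im=read_camera('wrist');cv2.imwrite('pics/w7.png',im);pickle.dump((p,e),open('w7.pkl','wb'))
c,s=np.cos(v[2]),np.sin(v[2]);d=e[:2]-v[:2];print(e,c*d[0]+s*d[1],-s*d[0]+c*d[1])
E
```

```text
t: 14.28
eef_pos: [675.6, 102.7, 87.1]
tool_rot: [-0.225, -0.67, -0.225, 0.671]
contact_force: [0.1, -0.6, -1.0]
finger_gap: 63.6
[675.56 102.68  87.08] -0.6153416546186676 55.64847902156767
```

View pics/w7.png

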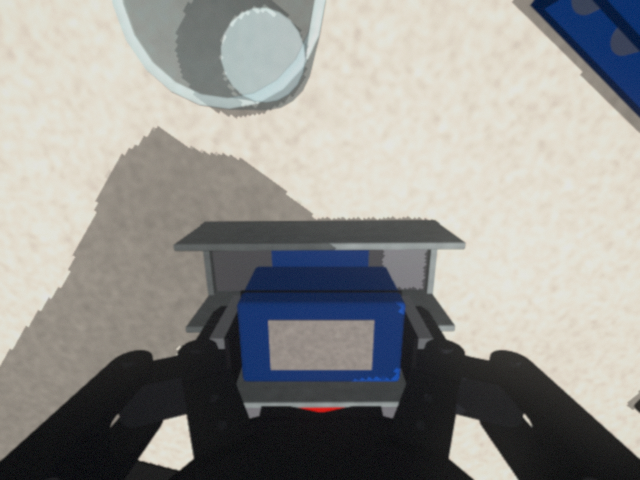

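```bash
python3 -m pendant '[0.02,0,-0.5,0,-1,0,0,-0.5,0,-1,0,0,-0.5,0,-1,0,0,-0.25,0,-1,0,0,0,0,-1]';python3 -m pendant '[0,0,-0.05,0,-1,0,0,0,0,-1]'
```

```text
t: 14.95
eef_pos: [676.5, 102.7, 34.8]
tool_rot: [-0.225, -0.67, -0.225, 0.671]
contact_force: [0.5, 0.0, 0.1]
finger_gap: 63.4
t: 15.2
eef_pos: [677.6, 102.8, 34.9]
tool_rot: [0.225, 0.671, 0.225, -0.67]
contact_force: [-0.0, 0.2, -1.2]
finger_gap: 63.4
```

```bash
python3 -m pendant '[0,0,-0.05,0,-1,0,0,0,0,-1]';python3 -m pendant '[0,0,-0.05,0,-1,0,0,0,0,-1]'
python3 - <<'E'
from h import *
cv2.imwrite('pics/w8.png',read_camera('wrist'))
E
```

```text
t: 15.45
eef_pos: [677.2, 102.8, 33.0]
tool_rot: [0.225, 0.67, 0.225, -0.67]
contact_force: [0.7, 0.2, -0.3]
finger_gap: 63.2
t: 15.7
eef_pos: [677.1, 102.8, 31.2]
tool_rot: [-0.225, -0.67, -0.225, 0.671]
contact_force: [0.9, -0.5, -0.5]
finger_gap: 63.4
```

View pics/w8.png

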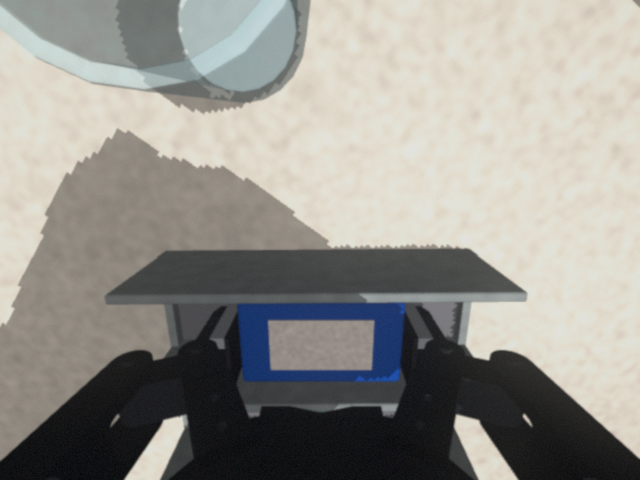

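```bash
python3 -m pendant '[-0.03,0.02,0,0,-1,0,0,-0.04,0,-1,0,0,0,0,-1]';python3 -m pendant '[0,0,-0.03,0,-1,0,0,0,0,-1]'
```

```text
t: 16.12
eef_pos: [676.4, 103.4, 30.4]
tool_rot: [0.225, 0.67, 0.225, -0.67]
contact_force: [-1.5, 0.5, 1.8]
finger_gap: 63.4
t: 16.38
eef_pos: [676.3, 103.4, 30.4]
tool_rot: [0.225, 0.671, 0.225, -0.67]
contact_force: [-3.1, -0.2, 6.5]
finger_gap: 63.3
```

```bash
python3 -m pendant '[0,0,0,0,0.6,0,0,0,0,0.8,0,0,0,0,1,0,0,0,0,1,0,0,0.4,0,1,0,0,0.9,0,1,0,0,0.9,0,1,0,0,0.9,0,1,0,0,0.9,0,1,0,0,0,0,1]'
python3 - <<'E'
from h import *
p=camera_params('wrist');print(robot.get_state()['eef_pos']);cv2.imwrite('pics/w9.png',read_camera('wrist'));cv2.imwrite('pics/s9.png',read_camera('scene')[160:310,300:500].repeat(4,0).repeat(4,1))
import pickle;pickle.dump(p,open('w9.pkl','wb'))
E
```

```text
t: 17.62
eef_pos: [678.4, 103.5, 152.9]
tool_rot: [0.225, 0.672, 0.224, -0.668]
contact_force: [0.1, -0.6, -0.0]
finger_gap: 85.4
[678.3668727  103.48653553 152.8810016 ]
```

View pics/w9.png

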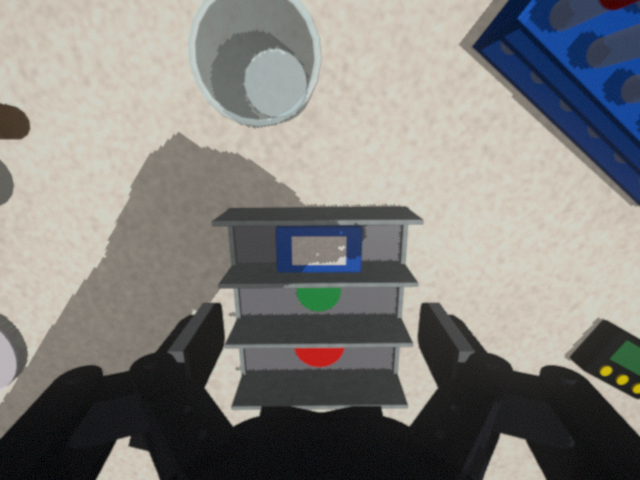

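View pics/s9.png

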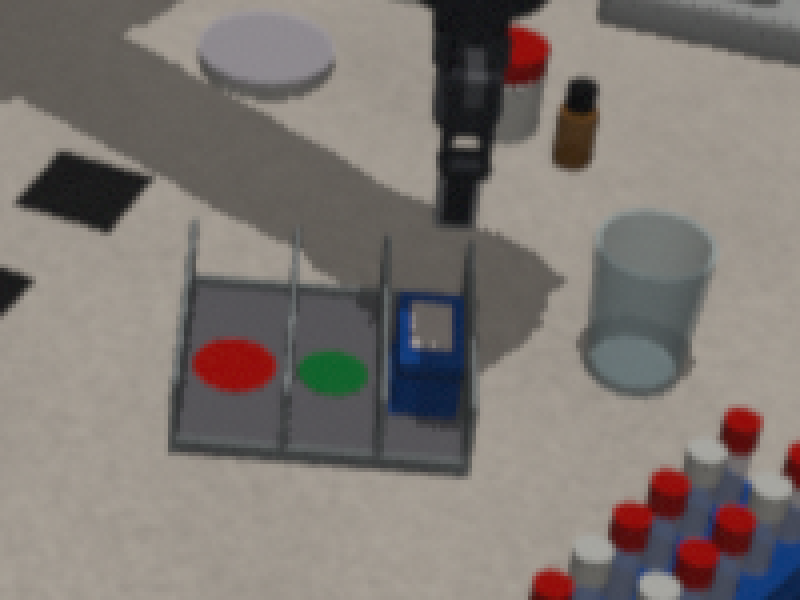

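The case stands on its pad: label at column 319 and the green and red pads at 319 too, upright in the scene view. Next the jar, turning the jaws across the jar–vial line.

```bash
python3 -m pendant '[-0.28,0.53,0.1,0.0265,1,-0.28,0.53,0.1,0.0265,1,-0.28,0.53,0.1,0.0265,1,-0.28,0.53,0.1,0.0265,1,-0.28,0.53,0.1,0.0265,1,-0.28,0.53,0.1,0.0265,1,-0.28,0.53,0.1,0.0265,1,-0.28,0.53,0.1,0.0265,1,-0.28,0.53,0.1,0.0265,1,-0.28,0.53,0.1,0.0265,1,-0.28,0.53,0.1,0.0265,1,-0.28,0.53,0.1,0.0265,1]' >/dev/null;  python3 -m pendant '[-0.28,0.53,0,0.0265,1,-0.28,0.53,0,0.0265,1,-0.28,0.53,0,0.0265,1,0,0,0,0,1,0,0,0,0,1]'
python3 - <<'E'
from h import *
p=camera_params('wrist');print(robot.get_state()['eef_pos']);cv2.imwrite('pics/w10.png',read_camera('wrist'))
import pickle;pickle.dump(p,open('w10.pkl','wb'))
E
```

```text
t: 19.85
eef_pos: [550.2, 341.2, 184.4]
tool_rot: [0.707, -0.001, 0.707, -0.0]
contact_force: [-0.0, -0.6, -0.6]
finger_gap: 85.6
[550.16348392 341.20200845 184.41439363]
```

View pics/w10.png

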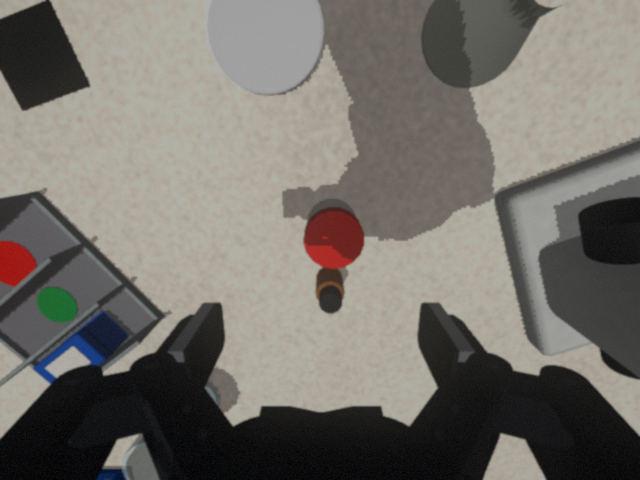

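Run:
```python
from h import *
import pickle
np.set_printoptions(precision=1,suppress=True)
p=pickle.load(open('w10.pkl','rb'));im=cv2.imread('pics/w10.png')
b,g,r=[im[...,i].astype(int) for i in range(3)]
m=((r>g*1.8)&(r>b*1.8)).astype(np.uint8);m[:,:200]=0;m[:,450:]=0
c=max(cv2.findContours(m,0,1)[0],key=cv2.contourArea);e=cv2.fitEllipse(c);print(e,cv2.minEnclosingCircle(c),cv2.boundingRect(c))
print('jar',onz(p,(334,239),62),'vial top',onz(p,(330.5,300),58),onz(p,e[0],62))
print('mic',onz(p,(500,200),20),onz(p,(540,352),20),'head',onz(p,(580,230),150))
print('dish',onz(p,(267,45),15))
s=camera_params('scene');d=camera_params('side')
a=cv2.imread('pics/scene0.png')[150:220,400:470];cv2.imwrite('pics/j.png',np.hstack([cv2.resize(a,None,fx=5,fy=5,interpolation=2),cv2.resize(cv2.imread('pics/side0.png')[160:230,200:270],None,fx=5,fy=5,interpolation=2)]))
```

```text
((333.3831787109375, 238.06179809570312), (57.57645034790039, 60.44148254394531), 8.23167896270752) ((333.5, 238.3524627685547), 30.84684944152832) (304, 208, 60, 62)
jar [549.3 351.6  62. ] vial top [603.5 349.5  58. ] [548.5 351.1  62. ]
mic [526.  497.7  20. ] [680.4 562.7  20. ] head [518.4 469.7 150. ]
dish [405.2 299.1  15. ]
```

View pics/j.png

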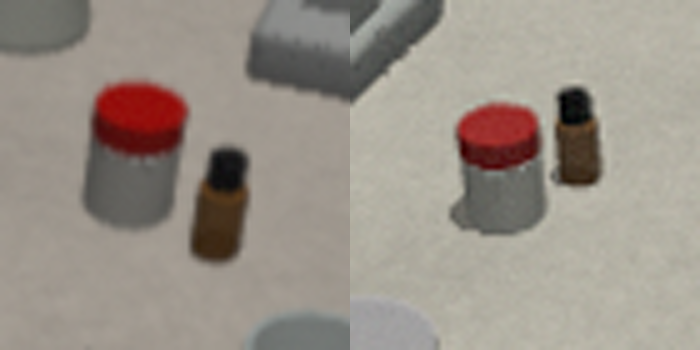

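Run:
```python
from h import *
import pickle
np.set_printoptions(precision=1,suppress=True)
s=camera_params('scene');d=camera_params('side');p=pickle.load(open('w10.pkl','rb'))
u=(427.6,171);v=(229.2,185)
print(onz(s,u,62),onz(d,v,62),tri([s,d],[u,v]))
print(onz(p,(334,269.5),62),onz(p,(304,239),62),onz(p,(364,239),62),robot.get_state()['eef_pos'])
```

```text
[549.7 350.6  62. ] [545.8 350.8  62. ] [547.9 353.5  59.9]
[574.6 351.9  62. ] [549.3 328.3  62. ] [549.2 374.8  62. ] [550.4 341.1 184.6]
```

The red lid is at wrist (334,239) and the vial at (330,300), so the jar is at about (550,351). Jaws along y clear the vial. Descending to grip the lid.

```bash
python3 -m pendant '[-0.02,0.34,0,0,1,0,0,-0.8,0,1,0,0,-0.8,0,1,0,0,-0.8,0,1,0,0,-0.5,0,1,0,0,0,0,1]'
python3 - <<'E'
from h import *
p=camera_params('wrist');e=robot.get_state()['eef_pos'];print(e,proj(p,(549.8,351.3,62)));cv2.imwrite('pics/w11.png',read_camera('wrist'))
E
```

```text
t: 20.65
eef_pos: [549.1, 351.8, 97.1]
tool_rot: [0.706, -0.001, 0.708, 0.001]
contact_force: [-0.1, 0.7, 1.3]
finger_gap: 85.3
[549.05475808 351.76531945  97.11935065] [319.31313302 289.13053882]
```

View pics/w11.png

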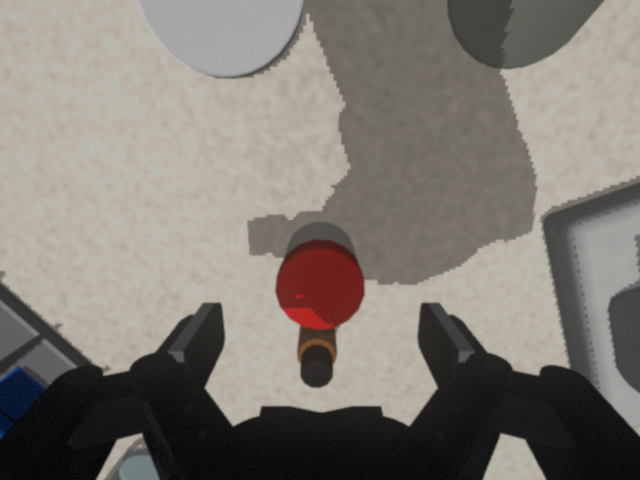

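```bash
python3 -m pendant '[0,0,-0.7,0,1,0,0,-0.7,0,1,0,0,-0.23,0,1,0,0,0,0,1,0,0,0,0,-1,0,0,0,0,-1,0,0,0,0,-1,0,0,0,0,-1,0,0,0,0,-1]' 40;  python3 -m pendant '[0,0,0.3,0,-1,0,0,0.7,0,-1,0,0,0.9,0,-1,0,0,0.9,0,-1,0,0,0,0,-1]'
```

```text
t: 21.82
eef_pos: [550.4, 352.3, 50.5]
tool_rot: [0.708, -0.001, 0.707, 0.001]
contact_force: [0.3, -1.2, 5.9]
finger_gap: 47.0
t: 22.45
eef_pos: [551.2, 352.9, 135.8]
tool_rot: [0.709, -0.0, 0.706, 0.002]
contact_force: [-0.3, -0.1, -1.4]
finger_gap: 46.7
```

```bash
python3 -m pendant '[0.12,-0.95,0,0.0094,-1,0.12,-0.95,0,0.0094,-1,0.12,-0.95,0,0.0094,-1,0.12,-0.95,0,0.0094,-1,0.12,-0.95,0,0.0094,-1,0.12,-0.95,0,0.0094,-1,0.12,-0.95,0,0.0094,-1,0.12,-0.95,0,0.0094,-1,0.12,-0.95,0,0.0094,-1,0.12,-0.95,0,0.0094,-1,0.12,-0.93,0,0.0094,-1,0,0,0,0,-1]'
python3 - <<'E'
from tray import *
import json,pickle
v=json.load(open('tray.json'));c,s=np.cos(v[2]),np.sin(v[2])
cv2.imwrite('pics/s12.png',read_camera('scene')[160:310,300:500].repeat(4,0).repeat(4,1))
p=camera_params('wrist');e=robot.get_state()['eef_pos'];d=e[:2]-v[:2];print(e,c*d[0]+s*d[1],-s*d[0]+c*d[1]);cv2.imwrite('pics/w12.png',read_camera('wrist'));R=p['T'][:3,:3];print(np.degrees(np.arctan2(R[1,0],R[0,0])));pickle.dump(p,open('w12.pkl','wb'))
for X in((-75,-82,50),(75,-82,50),(-75,-18,50),(75,-18,50),(0,-50,4)): print(X,proj(p,(*pt(v,X),X[2])))
E
```

```text
t: 23.95
eef_pos: [588.7, 37.5, 131.9]
tool_rot: [0.669, -0.225, 0.671, 0.226]
contact_force: [1.3, 0.4, -1.6]
finger_gap: 47.2
[588.55386011  38.61409251 132.09297598] -2.5535224493857633 -52.384865028693426
127.28947417296538
(-75, -82, 50) [435.8255755 213.6347016]
(75, -82, 50) [199.12033055 214.0414652 ]
(-75, -18, 50) [426.55766221 304.6699435 ]
(75, -18, 50) [209.25496995 305.00806398]
(0, -50, 4) [318.19595875 241.19293824]
```

View pics/w12.png

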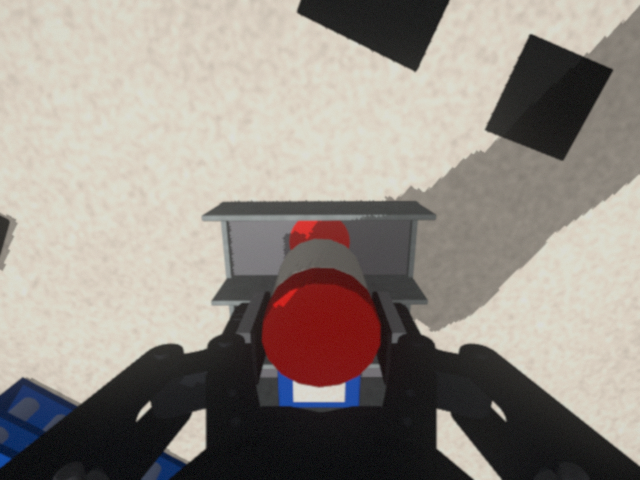

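View pics/s12.png

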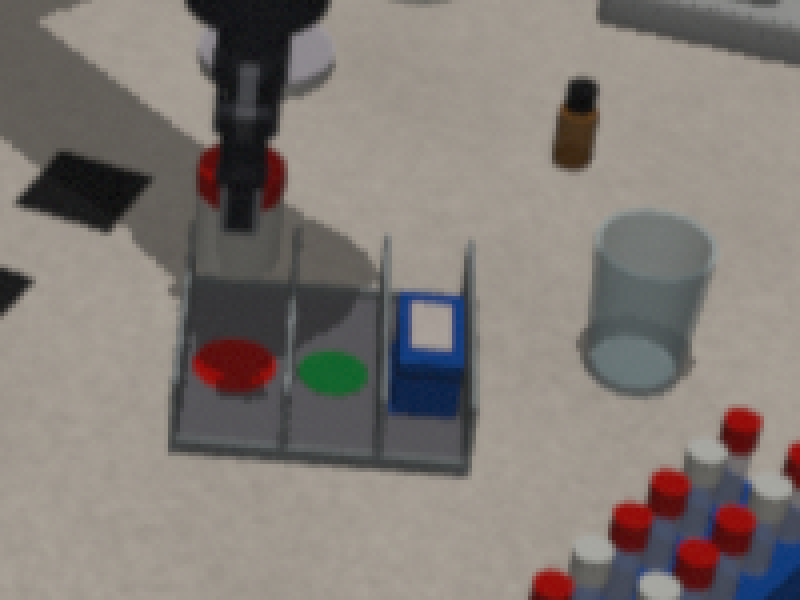

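Run:
```python
from tray import *
import json,pickle
v=json.load(open('tray.json'));c,s=np.cos(v[2]),np.sin(v[2]);p=pickle.load(open('w12.pkl','rb'))
for q in((321.5,328),):
    for z in(142,146):
        d=onz(p,q,z)[:2]-v[:2];print(c*d[0]+s*d[1],-s*d[0]+c*d[1])
for _ in range(2):
    e=robot.get_state()['eef_pos'];d=e[:2]-v[:2];print(e,c*d[0]+s*d[1],-s*d[0]+c*d[1])
im=cv2.imread('pics/w12.png')[190:400,190:450];cv2.imwrite('pics/w12c.png',im.repeat(3,0).repeat(3,1)[:600])
```

```text
-2.356775661178272 -56.00419577200499
-2.351653347971311 -58.44612324178972
[588.52778725  39.33476411 132.30119814] -3.1419378763169874 -51.967954211918254
[588.52778725  39.33476411 132.30119814] -3.1419378763169874 -51.967954211918254
```

View pics/w12c.png

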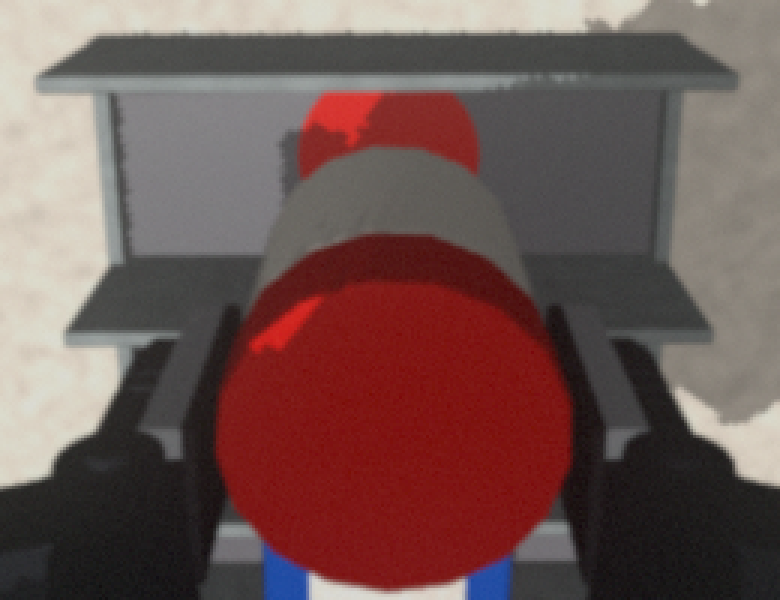

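```bash
python3 -m pendant '[0.12,-0.02,0,0,-1,0,0,0,0,-1,0,0,-0.5,0,-1,0,0,-0.3,0,-1,0,0,0,0,-1]'
python3 - <<'E'
from tray import *
import json,pickle
v=json.load(open('tray.json'));c,s=np.cos(v[2]),np.sin(v[2])
p=camera_params('wrist');e=robot.get_state()['eef_pos'];d=e[:2]-v[:2];print(e,c*d[0]+s*d[1],-s*d[0]+c*d[1]);im=read_camera('wrist');cv2.imwrite('pics/w13.png',im[190:400,190:450].repeat(3,0).repeat(3,1)[:600])
for q in((321.7,335),):
    for z in(e[2]+12,): d=onz(p,q,z)[:2]-v[:2];print(c*d[0]+s*d[1],-s*d[0]+c*d[1])
E
```

```text
t: 24.68
eef_pos: [591.7, 38.7, 107.9]
tool_rot: [0.669, -0.226, 0.671, 0.227]
contact_force: [-0.6, -0.1, -1.0]
finger_gap: 46.9
[591.72268846  38.73317106 107.87092505] -0.7238687286912686 -49.79488045589546
-0.5769341908406638 -51.59068315134199
```

View pics/w13.png

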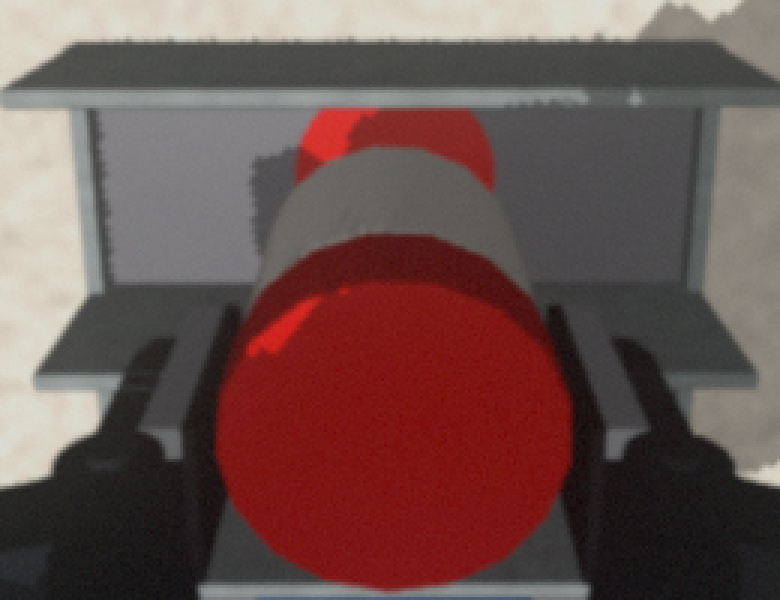

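```bash
python3 -m pendant '[0.03,0,-0.4,0,-1,0,0,-0.5,0,-1,0,0,-0.4,0,-1,0,0,-0.2,0,-1,0,0,0,0,-1]';python3 -m pendant '[0,0,-0.06,0,-1,0,0,0,0,-1]'
python3 - <<'E'
from tray import *
im=read_camera('wrist');cv2.imwrite('pics/w14.png',im)
E
```

```text
t: 25.35
eef_pos: [593.4, 38.6, 63.7]
tool_rot: [0.669, -0.227, 0.67, 0.227]
contact_force: [-0.2, -0.1, -0.6]
finger_gap: 46.9
t: 25.6
eef_pos: [594.1, 38.5, 62.9]
tool_rot: [0.67, -0.227, 0.67, 0.227]
contact_force: [-0.4, -0.1, -1.1]
finger_gap: 46.8
```

View pics/w14.png

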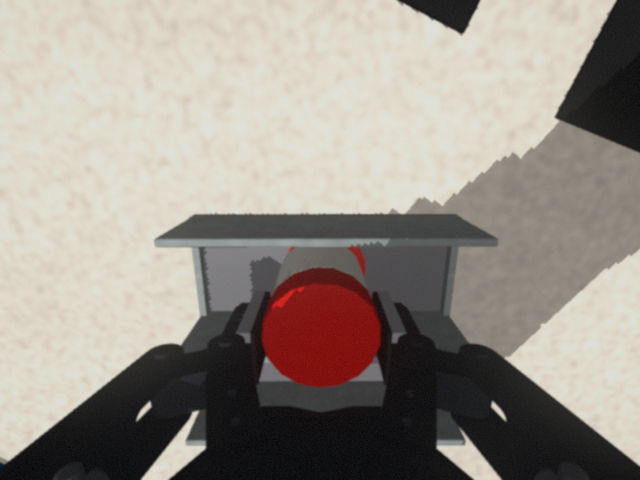

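Run:
```python
from tray import *
import json
np.set_printoptions(precision=2,suppress=True)
v=json.load(open('tray.json'));c,s=np.cos(v[2]),np.sin(v[2])
st=robot.get_state();p=camera_params('wrist');e=st['eef_pos'];d=e[:2]-v[:2];print(e,c*d[0]+s*d[1],-s*d[0]+c*d[1],st['contact_force'])
for X in((-75,-78,50),(75,-78,50),(24,-50,4),(-24,-50,4)): print(X,proj(p,(*pt(v,X),X[2])))
d=onz(p,(321.7,335),e[2]+12)[:2]-v[:2];print(c*d[0]+s*d[1],-s*d[0]+c*d[1])
print(proj(p,e),proj(p,e-[0,0,50]))
im=cv2.imread('pics/w14.png');cv2.imwrite('pics/w14c.png',im[205:345,145:505].repeat(2,0).repeat(2,1))
```

```text
[594.09  38.55  62.93] 0.8549405175111531 -48.02597059875632 [-0.18  0.77 -0.78]
(-75, -78, 50) [496.45 246.68]
(75, -78, 50) [151.82 246.32]
(24, -50, 4) [282.72 267.72]
(-24, -50, 4) [363.84 267.81]
0.9588965236062386 -49.856397105990474
[321.93 322.97] [321.83 276.78]
```

View pics/w14c.png

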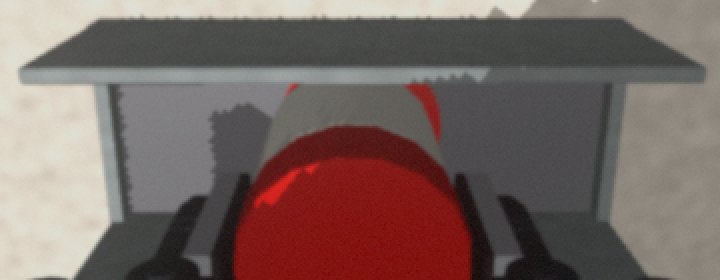

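```bash
python3 -m pendant '[-0.055,0.03,0,0,-1,0,0,-0.1,0,-1,0,0,-0.06,0,-1,0,0,0,0,-1]';python3 -m pendant '[0,0,-0.05,0,-1,0,0,0,0,-1]';python3 -m pendant '[0,0,-0.04,0,-1,0,0,0,0,-1]'
```

```text
t: 26.15
eef_pos: [592.0, 39.4, 57.5]
tool_rot: [0.67, -0.227, 0.67, 0.227]
contact_force: [0.1, -0.3, -1.1]
finger_gap: 47.0
t: 26.4
eef_pos: [592.1, 39.5, 56.1]
tool_rot: [0.67, -0.227, 0.67, 0.227]
contact_force: [0.2, -0.2, -1.5]
finger_gap: 46.7
t: 26.65
eef_pos: [592.1, 39.5, 55.0]
tool_rot: [0.67, -0.227, 0.67, 0.227]
contact_force: [-0.6, -1.1, -0.9]
finger_gap: 46.8
```

```bash
python3 -m pendant '[0,0,-0.04,0,-1,0,0,0,0,-1]';python3 -m pendant '[0,0,-0.03,0,-1,0,0,0,0,-1]'
```

```text
t: 26.9
eef_pos: [592.3, 39.5, 54.5]
tool_rot: [0.67, -0.227, 0.67, 0.227]
contact_force: [-0.8, 0.1, 4.3]
finger_gap: 46.9
t: 27.15
eef_pos: [592.5, 39.5, 54.5]
tool_rot: [0.67, -0.227, 0.669, 0.227]
contact_force: [-3.3, -0.6, 11.3]
finger_gap: 47.3
```

```bash
python3 -m pendant '[0,0,0,0,0.2,0,0,0,0,0.5,0,0,0,0,1,0,0,0,0,1,0,0,0,0,1,0,0,0.4,0,1,0,0,0.8,0,1,0,0,0.9,0,1,0,0,0.9,0,1,0,0,0.9,0,1,0,0,0,0,1]'
python3 - <<'E'
from h import *
p=camera_params('wrist');print(robot.get_state()['eef_pos']);cv2.imwrite('pics/w15.png',read_camera('wrist'));cv2.imwrite('pics/s15.png',read_camera('scene')[160:310,300:500].repeat(4,0).repeat(4,1))
E
```

```text
t: 28.52
eef_pos: [594.1, 39.4, 173.1]
tool_rot: [0.672, -0.227, 0.668, 0.226]
contact_force: [1.0, 0.0, -1.1]
finger_gap: 85.3
[594.0667242   39.38984218 173.08937205]
```

View pics/w15.png

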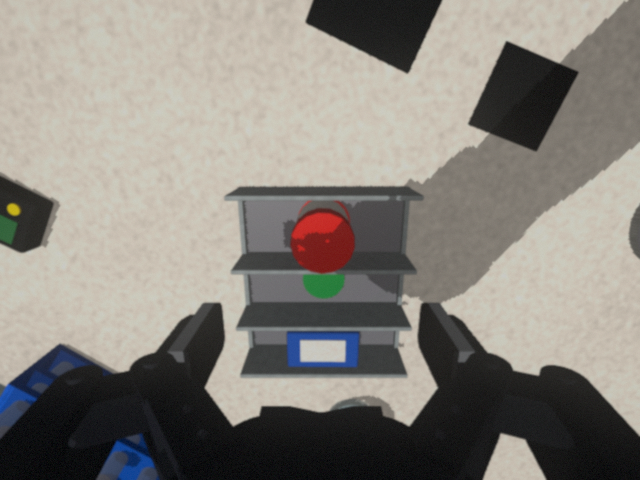

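View pics/s15.png

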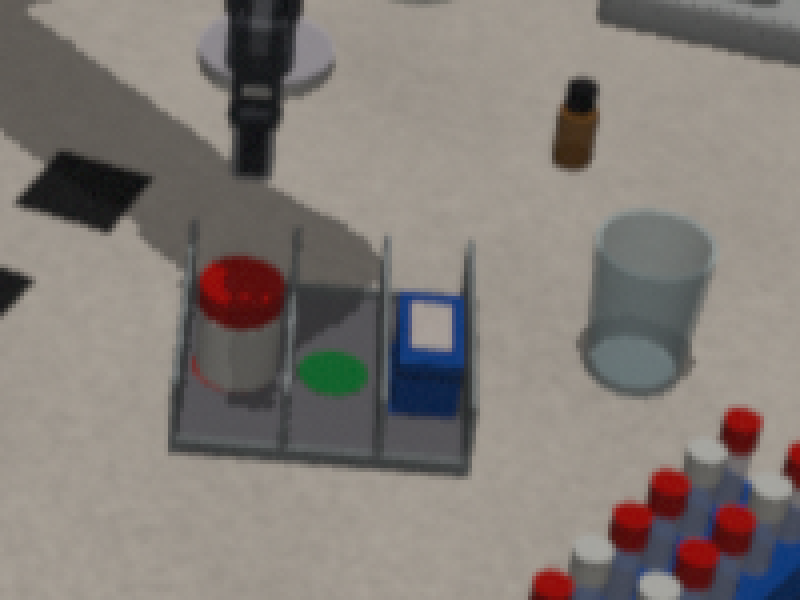

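Jar upright in its lane on the red pad, case undisturbed. Now to the green bottle at the table's right side, choosing jaws across the bottle–amber line (yaw about 63°).

```bash
python3 -m pendant '[-0.057,-0.91,0.3,-0.0128,1,-0.057,-0.91,0.3,-0.0128,1,-0.057,-0.91,0.3,-0.0128,1,-0.057,-0.91,0.3,-0.0128,1,-0.057,-0.91,0.3,-0.0128,1,-0.057,-0.91,0.3,-0.0128,1,-0.057,-0.91,0.3,-0.0128,1,-0.057,-0.91,0.2,-0.0128,1,-0.057,-0.91,0,-0.0128,1,-0.057,-0.91,0,-0.0128,1]'
python3 -m pendant '[-0.057,-0.91,0,-0.0128,1,-0.057,-0.91,0,-0.0128,1,-0.057,-0.91,0,-0.0128,1,-0.057,-0.91,0,-0.0128,1,0,0,0,0,1,0,0,0,0,1]'
python3 - <<'E'
from h import *
import pickle
p=camera_params('wrist');print(robot.get_state()['eef_pos']);cv2.imwrite('pics/w16.png',read_camera('wrist'))
pickle.dump(p,open('w16.pkl','wb'))
a=cv2.imread('pics/scene0.png')[270:370,180:260];b=cv2.imread('pics/side0.png')[245:325,410:490]
cv2.imwrite('pics/b.png',np.hstack([cv2.resize(a,None,fx=5,fy=5,interpolation=2),cv2.resize(b,(400,500),interpolation=2)]))
E
```

```text
t: 29.88
eef_pos: [574.3, -234.1, 237.4]
tool_rot: [0.704, 0.055, 0.706, -0.054]
contact_force: [0.5, 0.6, -0.4]
finger_gap: 85.3
t: 30.62
eef_pos: [567.7, -342.0, 237.8]
tool_rot: [0.687, 0.166, 0.688, -0.165]
contact_force: [-0.2, 0.2, -0.0]
finger_gap: 85.4
[ 567.74274484 -341.98510869  237.76228511]
```

View pics/w16.png

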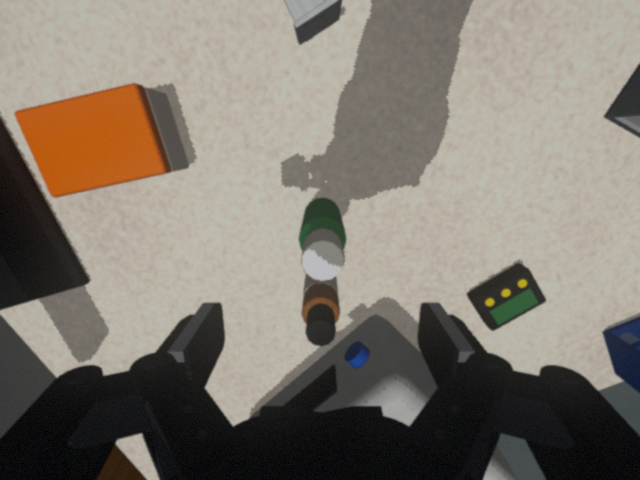

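View pics/b.png

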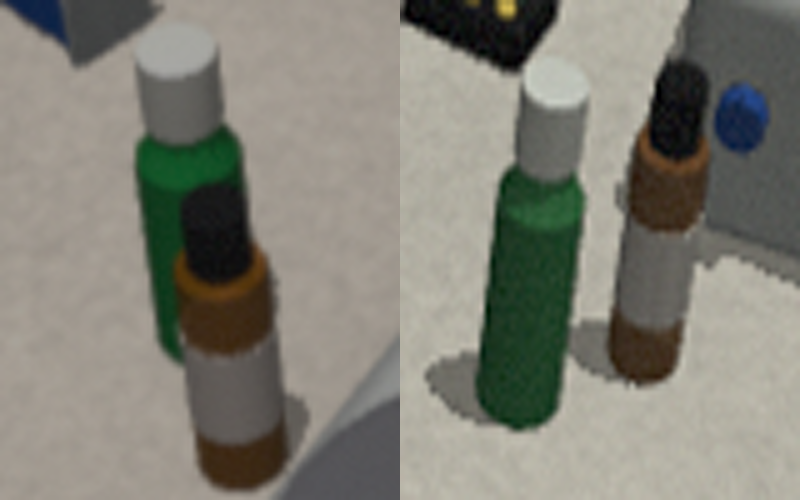

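Run:
```python
from h import *
import pickle
np.set_printoptions(precision=1,suppress=True)
p=pickle.load(open('w16.pkl','rb'))
im=cv2.imread('pics/w16.png');cv2.imwrite('pics/w16c.png',cv2.resize(im[190:360,270:380],None,fx=4,fy=3.5,interpolation=cv2.INTER_NEAREST))
print(onz(p,(322.5,261.5),150),onz(p,(320,331),135),proj(p,robot.get_state()['eef_pos']*[1,1,0]+[0,0,150]))
s=camera_params('scene');d=camera_params('side')
u=(180+177/5-.4,270+49/5-.4);v=(410+(555-400)/5-.4,245+83/6.25-.4)
print(onz(s,u,150),onz(d,v,150),tri([s,d],[u,v]))
e=robot.get_state()['eef_pos'];print(e)
```

```text
[ 572.7 -342.1  150. ] [ 628.2 -372.4  135. ] [319.8 255.5]
[ 570.9 -340.5  150. ] [ 569.7 -340.4  150. ] [ 570.3 -340.1  149.4]
[ 568.  -341.7  238.1]
```

View pics/w16c.png

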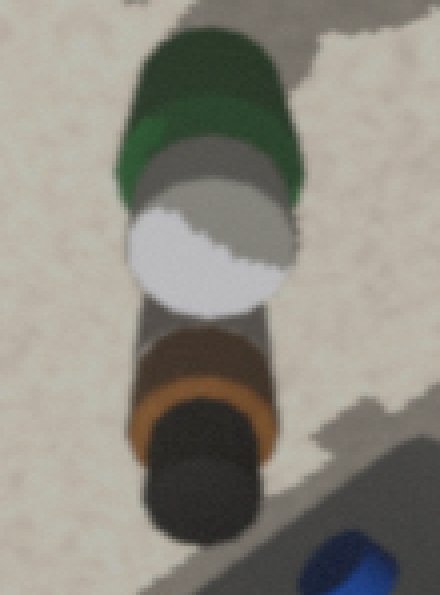

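```bash
python3 -m pendant '[0.13,0.02,0,0,1,0,0,-0.8,0,1,0,0,-0.6,0,1,0,0,0,0,1]'
python3 - <<'E'
from h import *
p=camera_params('wrist');e=robot.get_state()['eef_pos'];print(e,proj(p,(*e[:2],150)),proj(p,(571.8,-341.2,150)));cv2.imwrite('pics/w17.png',read_camera('wrist'))
E
```

```text
t: 31.18
eef_pos: [571.6, -340.7, 195.5]
tool_rot: [0.686, 0.166, 0.689, -0.165]
contact_force: [-0.3, -0.4, -0.5]
finger_gap: 85.7
[ 571.62094358 -340.72724755  195.51909936] [319.02871252 280.45153557] [318.41889871 281.07259978]
```

View pics/w17.png

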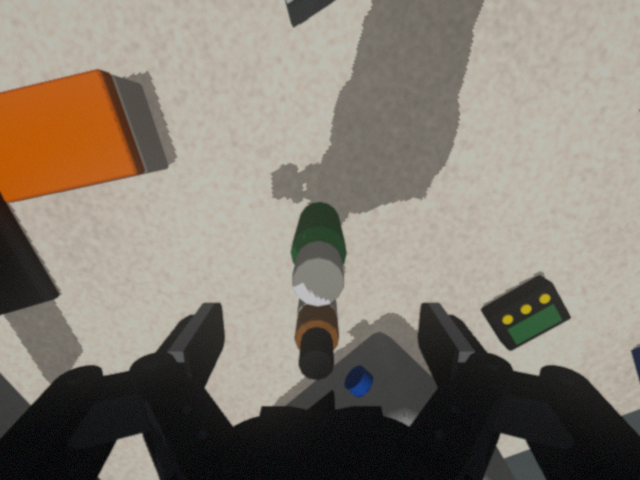

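Cap at (318.5,281), as predicted, amber bottle out of the jaws' plane. Descending to grip the cap.

```bash
python3 -m pendant '[0,0,-0.8,0,1,0,0,-0.8,0,1,0,0,-0.53,0,1,0,0,0,0,1,0,0,0,0,-1,0,0,0,0,-1,0,0,0,0,-1,0,0,0,0,-1,0,0,0,0,-1,0,0,0,0,-1]' 50;  python3 -m pendant '[0,0,0.2,0,-1,0,0,0.4,0,-1,0,0,0.7,0,-1,0,0,0.9,0,-1,0,0,0.2,0,-1,0,0,0,0,-1]'
python3 - <<'E'
from h import *
cv2.imwrite('pics/s18.png',cv2.resize(read_camera('side')[150:390,330:550],None,fx=2.5,fy=2.5))
E
```

```text
t: 32.48
eef_pos: [572.6, -342.6, 134.0]
tool_rot: [0.688, 0.165, 0.687, -0.166]
contact_force: [0.1, -0.7, 5.7]
finger_gap: 28.9
t: 33.22
eef_pos: [572.1, -342.1, 205.1]
tool_rot: [0.688, 0.166, 0.687, -0.166]
contact_force: [0.4, -0.2, -2.0]
finger_gap: 28.7
```

View pics/s18.png

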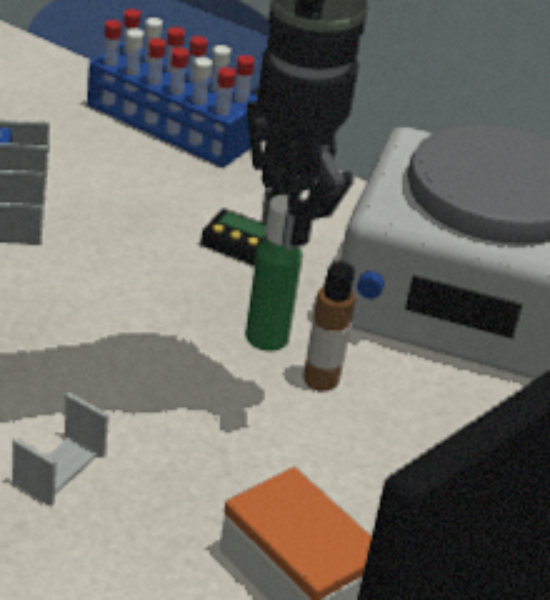

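```bash
python3 -m pendant '[0.134,0.863,0.3,0.0112,-1,0.134,0.863,0.3,0.0112,-1,0.134,0.863,0.3,0.0112,-1,0.134,0.863,0.3,0.0112,-1,0.134,0.863,0.3,0.0112,-1,0.134,0.863,0,0.0112,-1,0.134,0.863,0,0.0112,-1,0.134,0.863,0,0.0112,-1]'
python3 -m pendant '[0.134,0.863,0,0.0112,-1,0.134,0.863,0,0.0112,-1,0.134,0.863,0,0.0112,-1,0.134,0.863,0,0.0112,-1,0.134,0.863,0,0.0112,-1,0.134,0.863,0,0.0112,-1,0.134,0.863,0,0.0112,-1,0.134,0.863,0,0.0112,-1,0,0,0,0,-1,0,0,0,0,-1]'
cat > look.py <<'E'
from tray import *
import json,sys
np.set_printoptions(precision=2,suppress=True)
n=sys.argv[1]
v=json.load(open('tray.json'));c,s=np.cos(v[2]),np.sin(v[2])
p=camera_params('wrist');st=robot.get_state();e=st['eef_pos'];d=e[:2]-v[:2];print(e,'tray',c*d[0]+s*d[1],-s*d[0]+c*d[1],st['contact_force'])
R=p['T'][:3,:3];print(np.degrees(np.arctan2(R[1,0],R[0,0])))
for X in((-75,-78,50),(75,-78,50),(-75,-20,50),(75,-20,50),(0,6,4)): print(X,proj(p,(*pt(v,X),X[2])))
cv2.imwrite(f'pics/w{n}.png',read_camera('wrist'));cv2.imwrite(f'pics/s{n}.png',read_camera('scene')[100:310,300:500].repeat(3,0).repeat(3,1)[:600])
E
python3 look.py 19
```

```text
t: 34.28
eef_pos: [604.2, -132.2, 250.5]
tool_rot: [0.706, -0.034, 0.706, 0.034]
contact_force: [0.0, 0.0, -3.0]
finger_gap: 29.1
t: 35.52
eef_pos: [635.9, 72.8, 250.2]
tool_rot: [0.669, -0.227, 0.67, 0.227]
contact_force: [-0.2, -0.2, -2.8]
finger_gap: 28.8
[635.92  72.84 250.24] tray -0.9803864731376883 6.035569242225203 [-0.22 -0.24 -2.83]
127.49951618632977
(-75, -78, 50) [402.1  129.02]
(75, -78, 50) [239.66 128.71]
(-75, -20, 50) [397.7  191.91]
(75, -20, 50) [243.82 191.57]
(0, 6, 4) [320.78 208.73]
```

View pics/w19.png

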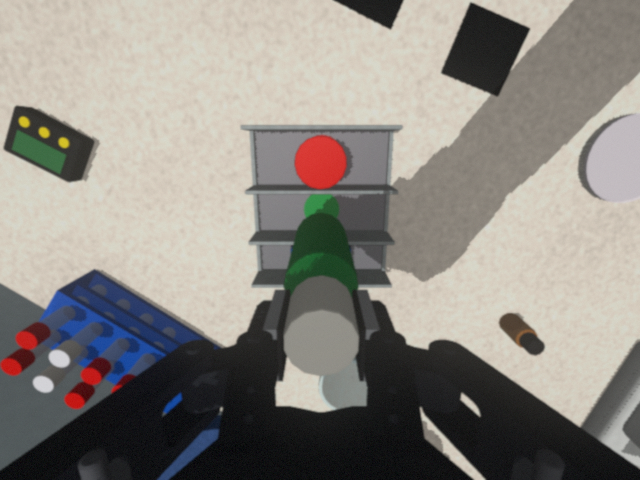

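View pics/s19.png

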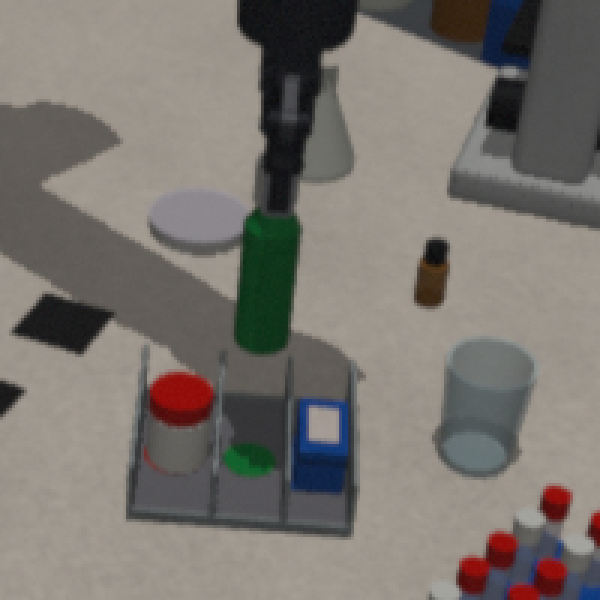

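Run:
```python
from tray import *
s=camera_params('scene');w=camera_params('wrist');e=robot.get_state()['eef_pos']
z0=e[2]-133.3
for z in(z0,z0+100,z0+150):
    print((proj(s,(e[0],e[1],z))-[300,100])*3,proj(w,(e[0],e[1],z)))
T=robot.get_state()['tool_rot'];w_,x,y,z=T;print('tool x axis',1-2*(y*y+z*z),2*(x*y+w_*z),2*(x*z-w_*y))
import cv2
im=cv2.imread('pics/w19.png');cv2.imwrite('pics/w19c.png',cv2.resize(im[180:390,260:390],None,fx=4,fy=2.8,interpolation=2))
```

```text
[260.55771719 340.28246328] [321.69018926 236.31242175]
[272.532446   221.95510262] [321.82144969 289.39779955]
[278.97136805 158.32939017] [321.96177069 346.14752832]
tool x axis -0.0001045811900308724 -0.0002766327874740293 -0.9999999562685369
```

View pics/w19c.png

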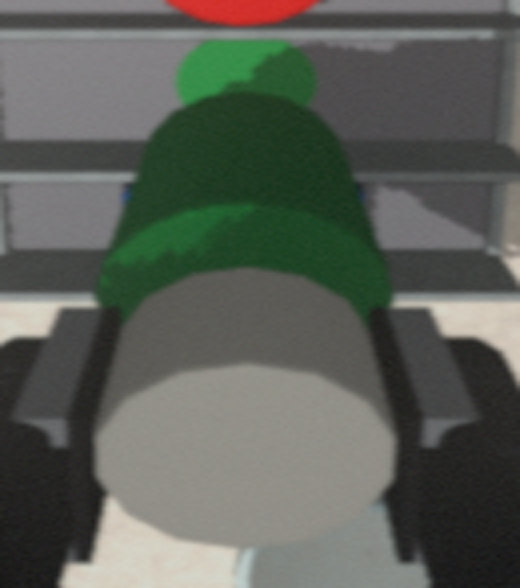

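```bash
python3 -m pendant '[0.03,-0.01,0,0,-1,0,0,-0.6,0,-1,0,0,-0.6,0,-1,0,0,-0.6,0,-1,0,0,-0.3,0,-1,0,0,0,0,-1,0,0,0,0,-1]'; python3 look.py 20
```

```text
t: 36.5
eef_pos: [637.9, 71.7, 187.9]
tool_rot: [0.67, -0.227, 0.669, 0.227]
contact_force: [0.7, -0.5, -1.8]
finger_gap: 28.5
[637.85  71.65 187.88] tray 1.132152916752966 6.847801054362437 [ 0.74 -0.54 -1.85]
127.39926900075038
(-75, -78, 50) [424.4  124.75]
(75, -78, 50) [222.72 124.74]
(-75, -20, 50) [417.66 202.12]
(75, -20, 50) [229.07 202.01]
(0, 6, 4) [323.01 220.51]
```

View pics/w20.png

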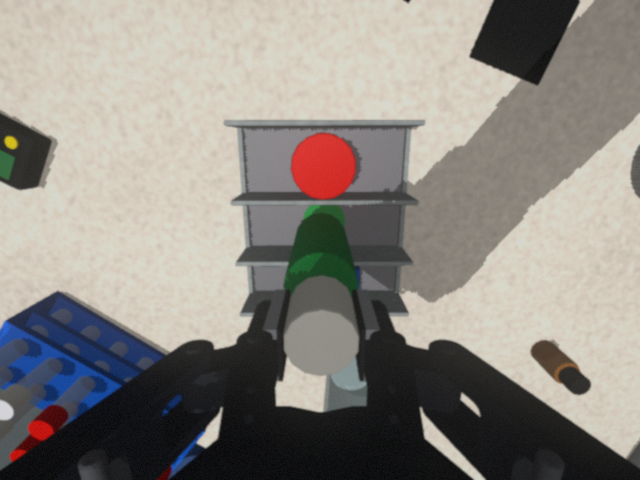

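View pics/s20.png

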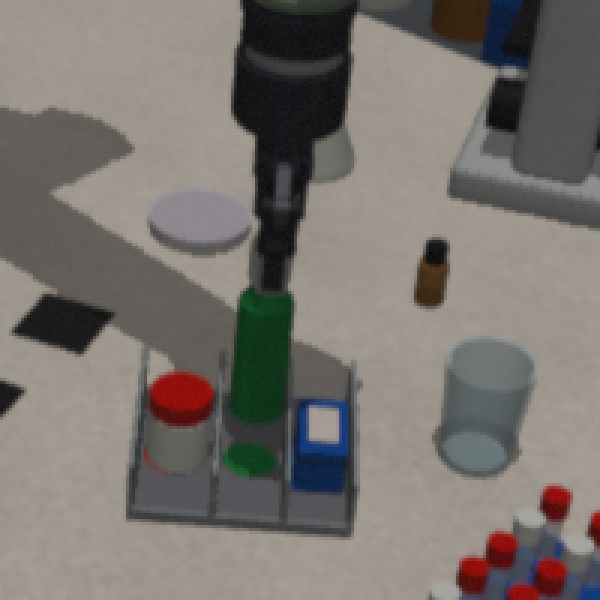

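```bash
python3 -m pendant '[-0.035,0.02,0,0,-1,0,0,-0.4,0,-1,0,0,-0.4,0,-1,0,0,0,0,-1]'; python3 look.py 21
```

```text
t: 37.1
eef_pos: [635.0, 72.4, 161.0]
tool_rot: [0.669, -0.226, 0.671, 0.227]
contact_force: [-1.0, 1.1, -1.6]
finger_gap: 28.9
[634.96  72.42 161.03] tray -1.2270877722782154 5.015070655162859 [-0.98  1.13 -1.62]
127.41303638344839
(-75, -78, 50) [431.61 126.76]
(75, -78, 50) [207.7  126.66]
(-75, -20, 50) [423.74 211.9 ]
(75, -20, 50) [215.67 211.83]
(0, 6, 4) [319.88 230.38]
```

View pics/s21.png

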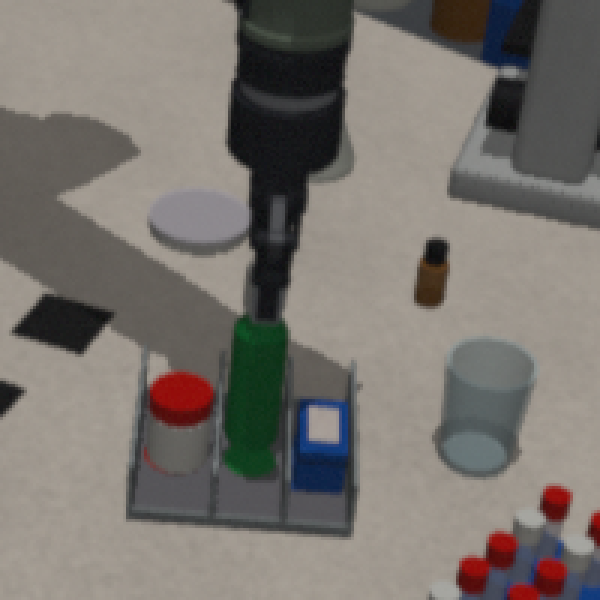

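```bash
python3 -m pendant '[0.03,-0.01,0,0,-1,0,0,-0.3,0,-1,0,0,-0.25,0,-1,0,0,0,0,-1,0,0,0,0,-1]'; python3 look.py 22|head -1;  python3 -m pendant '[0,0,-0.05,0,-1,0,0,0,0,-1]'
```

```text
t: 37.83
eef_pos: [637.2, 72.1, 146.5]
tool_rot: [0.67, -0.227, 0.67, 0.227]
contact_force: [-1.0, 0.6, -3.3]
finger_gap: 28.7
[637.2   72.09 146.51] tray 0.3857514484445881 6.592354883390936 [-0.96  0.57 -3.3 ]
t: 38.17
eef_pos: [637.1, 72.1, 145.0]
tool_rot: [0.67, -0.227, 0.67, 0.227]
contact_force: [0.4, -0.6, -2.6]
finger_gap: 28.8
```

```bash
python3 -m pendant '[0,0,-0.1,0,-1,0,0,-0.05,0,-1,0,0,0,0,-1]';python3 -m pendant '[0,0,-0.04,0,-1,0,0,0,0,-1]';python3 -m pendant '[0,0,-0.04,0,-1,0,0,0,0,-1]'
```

```text
t: 38.55
eef_pos: [637.0, 72.1, 140.3]
tool_rot: [0.67, -0.227, 0.67, 0.227]
contact_force: [0.8, 0.5, -2.1]
finger_gap: 28.8
t: 38.8
eef_pos: [637.2, 72.1, 139.3]
tool_rot: [0.67, -0.227, 0.67, 0.227]
contact_force: [-0.2, -0.1, -2.7]
finger_gap: 28.5
t: 39.05
eef_pos: [637.1, 72.1, 138.1]
tool_rot: [0.67, -0.227, 0.67, 0.227]
contact_force: [-0.0, 1.0, -2.2]
finger_gap: 29.1
```

```bash
python3 -m pendant '[0,0,-0.04,0,-1,0,0,0,0,-1]';python3 -m pendant '[0,0,-0.03,0,-1,0,0,0,0,-1]'
```

```text
t: 39.3
eef_pos: [637.5, 72.2, 138.0]
tool_rot: [0.67, -0.227, 0.669, 0.227]
contact_force: [-1.4, 0.6, 4.9]
finger_gap: 28.8
t: 39.55
eef_pos: [637.7, 72.2, 138.0]
tool_rot: [0.67, -0.227, 0.669, 0.227]
contact_force: [-3.8, -0.1, 9.8]
finger_gap: 29.0
```

```bash
python3 -m pendant '[0,0,0.02,0,-1,0,0,0,0,-0.2,0,0,0,0,0.1,0,0,0,0,0.5,0,0,0,0,1,0,0,0,0,1,0,0,0.3,0,1,0,0,0.6,0,1,0,0,0.8,0,1,0,0,0.9,0,1,0,0,0.9,0,1,0,0,0,0,1]'; python3 look.py 23;python3 - <<'E'
from h import *
cv2.imwrite('pics/d23.png',read_camera('side'));cv2.imwrite('pics/f23.png',read_camera('scene'))
E
```

```text
t: 41.05
eef_pos: [638.8, 72.1, 244.8]
tool_rot: [0.672, -0.227, 0.668, 0.226]
contact_force: [-0.0, -0.6, -0.7]
finger_gap: 85.3
[638.82  72.12 244.85] tray 1.348406773985113 7.904767514227784 [-0.   -0.64 -0.73]
127.41470182633314
(-75, -78, 50) [407.02 125.38]
(75, -78, 50) [241.11 125.34]
(-75, -20, 50) [402.28 189.73]
(75, -20, 50) [245.43 189.55]
(0, 6, 4) [323.56 206.99]
```

View pics/w23.png

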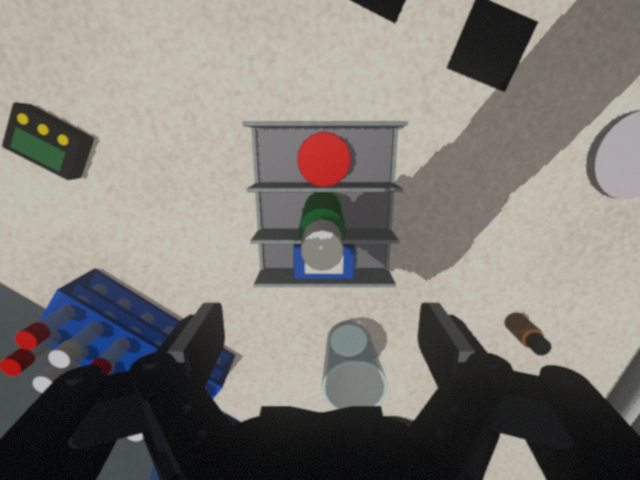

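View pics/s23.png

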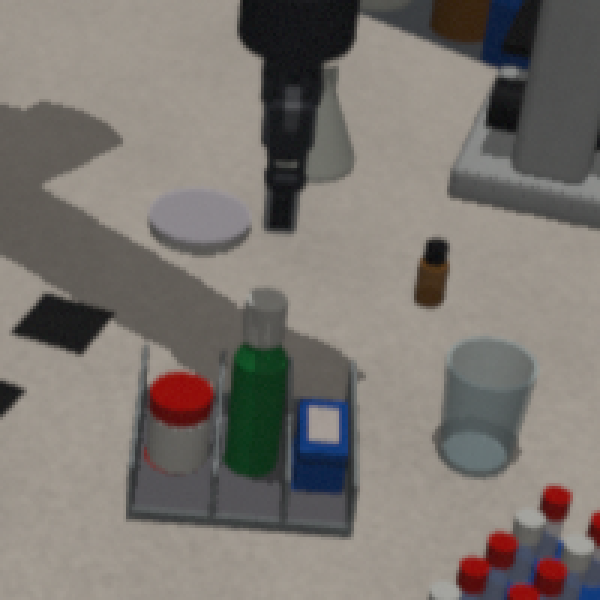

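View pics/d23.png

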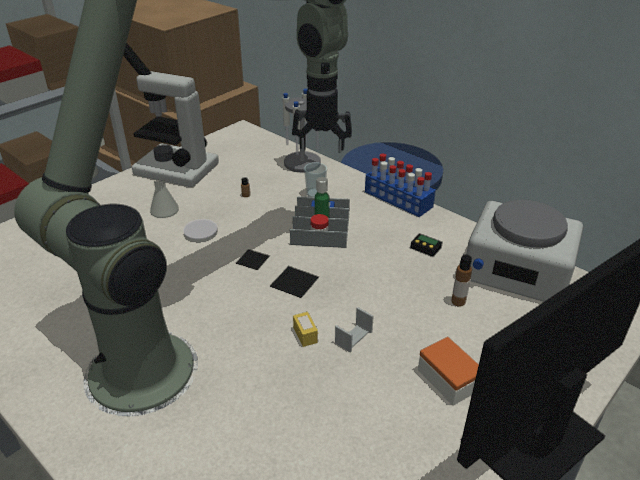

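View pics/f23.png

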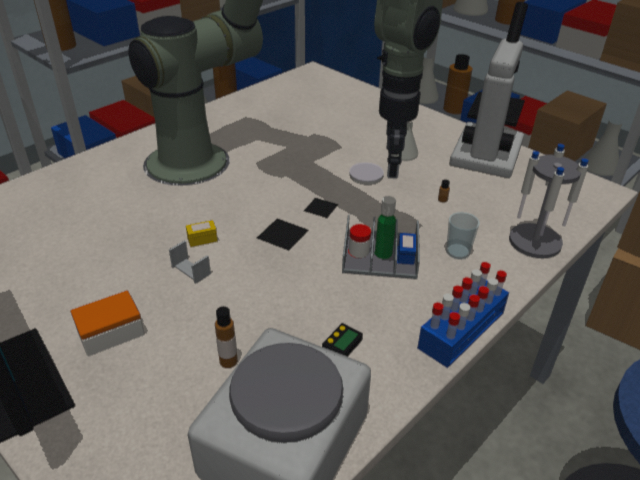

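Run:
```python
from tray import *
import json
v=json.load(open('tray.json'));c,s=np.cos(v[2]),np.sin(v[2]);p=camera_params('wrist');sc=camera_params('scene')
def tr(q): d=q[:2]-v[:2];return (c*d[0]+s*d[1]).round(1),(-s*d[0]+c*d[1]).round(1)
print('jar',tr(onz(p,(324.7,159),66)),tr(onz(sc,(300+181/3,100+391/3),66)));print('bottle',tr(onz(p,(322.5,251),154)),tr(onz(sc,(300+267/3,100+297/3),154)));print('case',tr(onz(p,(323.5,262),44)),tr(onz(sc,(300+323/3,100+424/3),44)))
a=cv2.imread('pics/scene0.png');b=cv2.imread('pics/f23.png')
for n,(x,y,w,h) in dict(vial=(436,178,16,26),amber=(215,340,24,28),yellow=(184,218,36,28),tip=(68,290,80,62),timer=(320,320,46,38),beaker=(444,212,36,48)).items():
    t=a[y:y+h,x:x+w];r=cv2.matchTemplate(b[y-6:y+h+6,x-6:x+w+6],t,cv2.TM_CCOEFF_NORMED);m=cv2.minMaxLoc(r);print(n,round(m[1],2),m[3][0]-6,m[3][1]-6)
robot.sign_off()
```

```text
jar (np.float64(-2.9), np.float64(-52.5)) (np.float64(0.5), np.float64(-48.7))
bottle (np.float64(-0.7), np.float64(2.7)) (np.float64(-1.2), np.float64(7.1))
case (np.float64(-2.3), np.float64(51.3)) (np.float64(-1.8), np.float64(57.7))
vial 1.0 0 0
amber 0.98 0 0
yellow 1.0 0 0
tip 1.0 0 0
timer 1.0 0 0
beaker 1.0 0 0
the job is handed in; nothing more can be done
```

The tray is loaded and the job handed in at about 41 s of the 72 s allowed. The order was case, jar, bottle.

**What I did**
- **Case:** I took it across its width, set it on the larger mat, let go, and took it again by its ends. I then lowered it into its lane until it touched.
- **Jar:** I gripped it across the jar–vial line and lowered it until it touched.
- **Bottle:** I gripped it by the cap and lowered it until it touched.
- **Contact forces:** The wrist showed about 6–11 N at each tray touchdown, and about 10 N when the case reached the mat.

**Last checks**
- **Parts:** In the scene, side and wrist pictures all three parts stand upright in their own lanes, with the gripper open about 90 mm above the bottle.
- **Bystanders:** The vial, amber bottle, tip box, timer and beaker, and the yellow look-alike box, showed 0 px shift in the scene picture. I checked the dish and flask only by eye; they looked unmoved.

**What disagreed**
- **Offsets:** The final position estimates differ by camera. The scene camera puts all three parts within about 2 mm of their pad centres. The last wrist readings put them 3–5 mm off, mostly to one side. I put that down to wrist-camera bias: 5 mm would not fit inside the case lane, and the wrist picture itself shows the case centred along its pad.
- **Jar:** It stands about 1.5 mm to the bottle side of its pad centre, so a thin red crescent of pad shows.

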